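# Pair the drawing pen on its key console

## Robot

A 6-joint arm with a two-finger parallel gripper is mounted at the origin on the work surface. World frame = base frame: x ahead of the robot, y to its left, z up, the work surface at z = 0. Lengths are in m, angles in rad, forces in N, time in s.
With the tool pointing down it reaches from about 0.35 to 0.975 m from the base axis. Payload 4.9 kg.
Tool frame: the origin (TCP) lies at the very end of the fingers, on their centre line; the grasp point (between the pads) lies 19 mm behind it (manip.grip_depth is the distance from the TCP to the grasp point, in m); z points along the fingers, x is the direction in which the jaws open and shut, and the axes are right-handed (so a half turn about z gives the same grasp; the last joint's range is limited). The gripper opens to 85 mm and grips with 20 to 120 N. Pads are 22 mm wide; open, the fingers measure 114 mm over their backs; the gripper's body (76 mm by 85 mm) begins 54 mm behind the grasp point. The pads swing forward as they close: fully open they stand 13 mm farther back than shut.
Start: joints at [1.191, 0.053, 1.613, -0, 1.476, -0.119], TCP at [0.161, 0.604, 0.231] pointing down, gripper open.
Joint ranges: [-3.01, 3.01], [-1.01, 2.22], [0.06, 2.58], [-1.02, 4.17], [0.09, 2.62], [-3.14, 3.14]. Speed limits (rad/s): [2.57, 2.57, 3.14, 3.14, 3.14, 3.14].

## Interface

Orientations are given as a unit quaternion [w, x, y, z].
In Python, from plant import manip gives the robot as it stands. The module is installed in compiled form; this text tells all that it offers.
- The arm moves only by the shell command python3 -m crank 'ROWS' [OPENING]. ROWS is JSON, a list of rows, each a list of 4 numbers: the shift along the tool's x, y, z in cm, then the turn about the tool's z in units of 6 degrees (1.0 is 6 degrees). A call has 1 to 10 rows; each row shifts and turns the commanded pose from where the row before left it, along the tool's axes as they then stand; what a row does not reach is not made up. A row lasts 1/12 s, in which the tool goes at most 41.7 mm and 7.16 degrees, less where a joint would pass 70% of its speed; a pose out of reach is approached as far as the arm can. A call with a gripper value outside its range is refused whole. OPENING is the opening, from 0 (shut) to 1 (fully open), set as the call begins (- or left out, the last holds). The fingers move at their own pace and stop on an object; the grip force is fixed at half the most. Time passes only in rows, so rows that do not move let the fingers close. It gives the time, the measured TCP pose, the force and the opening at its end, in the units of the state.
- manip.state(): the state, without advancing time (a new reading comes with each control period).
- manip.grab_frame(name): name is "scene" or "top"; returns a dict with "img" (400x640x3 uint8, red, green, blue), "intrinsics" (3x3 intrinsics, pixels), "position" and "orientation" of the camera in the world. Camera axes: x right, y up, looking along -z (the intrinsics and any distortion apply to the point x, -y, -z); pixel columns grow to the right and rows downward; lengths in m; the calibration is good to about 2 mm. A picture is of the moment at which its call begins. There is no depth.
- manip.job_done(): hands the job in, once; it reports no verdict.
The state is a dict: "time": time; "joint_pos": joint angles; "joint_vel": joint speeds; "joint_efforts": joint torques, N m; "tool_pos": TCP position; "tool_rot": TCP orientation; "contact_force": force on the tool from outside, world axes, zero at the start; "ft_torque": the same for the moment, N m; "gripper_width": opening from 0.0 (shut) to 1.0 (fully open).
Only numpy, scipy, OpenCV 4.12 (cv2) and the standard library are available. Lean on these libraries where they do the work, as an engineer would, in place of code of your own. Each camera call takes 0.05 s, during which the arm holds its last target.

## Task

Pair the pen with the console: slide the shutter fully open off the keys, then press first the round key and then the long bar-shaped key, each gently, only until you feel it click and no deeper, letting it come back up; do not press the square key. Then lay the pen lengthwise in the two saddles of the rest on the shelf above, let go of it, and slide the shutter fully shut again, leaving the other things on the desk where they are.

Things in the scene. Friction and masses are not known exactly. Their poses are not given: they have to be found in the camera images.
- console: Fixed black key console, 270 mm wide (y), 130 mm deep; origin under its middle on the desk; x points away from the robot, y left along the console, z up. Its deck slopes 28 degrees, rising towards +x, 110 mm long up the slope. Two 12.5 mm high shutter rails run along y on the deck, 35 mm up and down the slope from its middle line.
- key_row (a point): Middle of the deck surface, at console x 0, y 0, z 65 mm; axes as the console's. The three keys sit on the deck in a row along y through this line, at y -100, -64 and -28 mm, in an order that changes.
- shelf_edge (a point): Middle of the front edge, top side, of the aluminium shelf above and behind the keys: at console x 12 mm, z 170 mm. The shelf is 270 mm wide, reaches back to x 95 mm and is 8 mm thick. A vertical gripper over the keys or the tab hits it: lean the tool to stand square to the deck. Axes as the console's.
- shutter (a joint): Grey plastic shutter, 110 mm along y, 78 mm up the slope, 4 mm thick, its upper surface 17.5 mm above the deck; slides along the console's +y (left) to open. Value in m: 0 fully shut (centre at console y -64 mm, covers the keys), 0.125 fully open (keys free). Stays where left; needs about 1.5 N to move.
- shutter_tab (a point): Top centre of the upright tab on the shutter: tab 14 mm thick along y, 24 mm up the slope, 30 mm tall out of the shutter (so from 17.5 to 47.5 mm above the deck), 10 mm below the shutter's middle line. z points out of the deck, x up the slope, y in the sliding (opening) direction. The tab can be pinched along y.
- key_round_top (a point): Round white key, 18 mm diameter. Point: centre of its top face, 8 mm above the deck at rest, moving with the key. z points out of the deck (28 degrees from vertical, leaning to console -x), x up the slope, y as the console's.
- key_round (a joint): Travel of the round key, m, 0 at rest, growing when pressed. Dome key: resistance rises to a peak of about 4.9 N at 1.8 mm, then drops (the click) to about 2.2 N at 4.2 mm, rises again and bottoms at 6 mm; springs back when let go. Counts as clicked beyond 2.2 mm; deeper than 5.4 mm is pressed too far.
- key_bar_top (a point): Bar-shaped white key, 26 mm up the slope by 12 mm along y. Point: centre of its top face, 8 mm above the deck at rest, moving with the key. z points out of the deck (28 degrees from vertical, leaning to console -x), x up the slope, y as the console's.
- key_bar (a joint): Travel of the bar key, m, 0 at rest. Dome key: resistance rises to a peak of about 4.9 N at 1.8 mm, then drops (the click) to about 2.2 N at 4.2 mm, rises again and bottoms at 6 mm; springs back when let go. Counts as clicked beyond 2.2 mm; deeper than 5.4 mm is pressed too far.
- key_square_top (a point): Square white key, 18 by 18 mm, must be left alone. Point: centre of its top face, 8 mm above the deck at rest, moving with the key. z points out of the deck (28 degrees from vertical, leaning to console -x), x up the slope, y as the console's.
- key_square (a joint): Travel of the square key, m, 0 at rest. Dome key: resistance rises to a peak of about 4.9 N at 1.8 mm, then drops (the click) to about 2.2 N at 4.2 mm, rises again and bottoms at 6 mm; springs back when let go. Must stay below 1.5 mm.
- pen: Loose black drawing pen, 30 g, flat-sided barrel 14 mm wide and 14 mm high, 150 mm long along its own x with a grey tapered tip at +x (last 32 mm); lies on the desk to the left of the console. Origin at the underside, mid-length; z up.
- pen_mid (a point): Middle of the pen, on its centre line, 7 mm above its underside; x along the pen to the tip.
- pen_rest (a point): Where the pen's middle belongs: midway between the two black saddles on the console's shelf, 7 mm above their floors (floors at console z 200 mm, 30 mm above the shelf). The saddles are at 45 mm to either side along y, each 16 mm wide in y, with 16 mm high side walls 22 mm apart in x; between them the space down to the shelf is open. The pen lies along y, tip either way. Axes as the console's.
- eraser: Loose white eraser 50 x 22 x 13 mm, leave in place; origin at the underside centre.
- lens: Loose black camera lens standing on end, 68 mm diameter, 75 mm high, leave in place; origin at the underside centre.
- tape: Loose clear tape roll lying flat, 84 mm diameter, 22 mm high, leave in place; origin at the underside centre.
- sharpener: Loose metal sharpener block 26 x 36 x 24 mm, leave in place; origin at the underside centre.
- mouse: Loose black computer mouse 100 x 60 x 32 mm, leave in place; origin at the underside centre.
- mug: Loose blue mug 80 mm diameter, 92 mm high, leave in place; origin at the underside centre.
Mind the look-alikes: they are no part of the job. Several things look just like the pen: the one meant starts nearest to the robot's base.

How it is judged:
By the outcome, as a careful person would: the job done as asked, in the order asked, and still so for the second after the job is handed in, with the robot touching nothing.
It also fails if it takes over 72 s, if anything falls off the work surface, if the arm or the gripper's body presses on something with over 40 N, if the wrist force passes 120 N, or if a joint passes its speed limit or range.

## Working session

There is one attempt and no reset: what is moved stays moved. The work goes in short steps, Python scripts to look and compute and a shell command to move; the robot and the scene stay as the last step left them, time stands still between calls to the robot, and variables do not carry over. Pictures are saved under pics/ and viewed, and the job is handed in when it is done.

```bash
mkdir -p pics
python3 - <<'E'
from plant import manip
import cv2,numpy as np
s=manip.state();print({k:np.round(v,3).tolist() for k,v in s.items()}, manip.grip_depth)
for n in("scene","top"):
    f=manip.grab_frame(n);cv2.imwrite(f"pics/{n}0.png",f["img"][:,:,::-1])
    print(n,f["intrinsics"],f["position"],f["orientation"],[k for k in f])
E
```

```text
{'time': 0.0, 'joint_pos': [1.191, 0.053, 1.614, 0.0, 1.476, -0.119], 'joint_vel': [0.001, 0.0, 0.0, 0.001, 0.001, 0.001], 'joint_efforts': [-0.003, -39.368, -37.017, -0.0, 0.007, -0.0], 'tool_pos': [0.161, 0.603, 0.23], 'tool_rot': [0.001, 0.793, 0.609, -0.001], 'contact_force': [-0.313, 0.301, 0.059], 'ft_torque': [-0.082, -0.022, -0.015], 'gripper_width': 0.999} 0.0187
scene [[503.78349569   0.         325.6802836 ]
 [  0.         503.78349569 201.15576549]
 [  0.           0.           1.        ]] [1.54047515 0.80623968 1.12354873] [0.37533425 0.18956381 0.39234269 0.81808127] ['img', 'intrinsics', 'position', 'orientation']
top [[421.39809601   0.         318.74328785]
 [  0.         421.39809601 201.97891651]
 [  0.           0.           1.        ]] [4.11730316e-01 1.23932273e-03 1.26810739e+00] [ 0.71506153  0.05855074 -0.05002897 -0.69480639] ['img', 'intrinsics', 'position', 'orientation']
```

View pics/scene0.png

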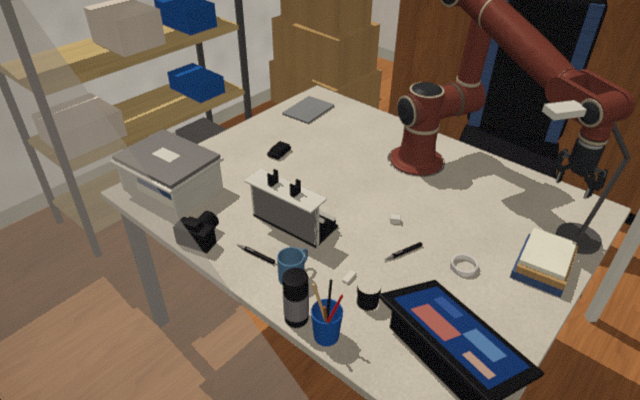

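View pics/top0.png

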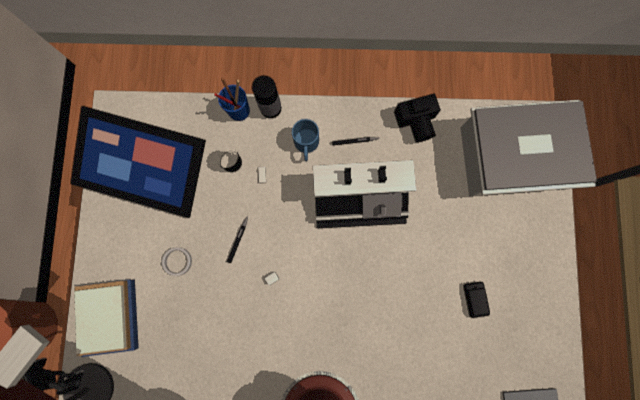

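```bash
cat > h.py <<'E'
from plant import manip
import cv2,numpy as np
from scipy.spatial.transform import Rotation as R
def rot(q): return R.from_quat([q[1],q[2],q[3],q[0]])
def ray(f,uv):
    K=f["intrinsics"];p=np.linalg.inv(K)@[uv[0],uv[1],1]
    return np.array(f["position"]),rot(f["orientation"]).as_matrix()@[p[0],-p[1],-p[2]]
def plane(f,uv,z):
    o,d=ray(f,uv);return o+d*(z-o[2])/d[2]
def proj(f,P):
    c=rot(f["orientation"]).as_matrix().T@(np.array(P)-f["position"]);c=[c[0],-c[1],-c[2]]
    u=f["intrinsics"]@c;return u[:2]/u[2]
def tri(fa,ua,fb,ub):
    oa,da=ray(fa,ua);ob,db=ray(fb,ub)
    A=np.stack([da,-db],1);t=np.linalg.lstsq(A,ob-oa,rcond=None)[0]
    p,q=oa+da*t[0],ob+db*t[1];return (p+q)/2,np.linalg.norm(p-q)
def crop(f,x0,y0,x1,y1,s,name):
    cv2.imwrite(name,cv2.resize(f["img"][y0:y1,x0:x1,::-1],None,fx=s,fy=s,interpolation=cv2.INTER_CUBIC))
E
python3 - <<'E'
from h import *
f=manip.grab_frame("top");g=manip.grab_frame("scene")
crop(f,300,150,430,240,6,"pics/c1.png")
crop(f,200,200,300,300,6,"pics/c2.png")
crop(g,235,160,350,250,6,"pics/c3.png")
crop(g,370,200,490,290,6,"pics/c4.png")
E
```

```text
(no output)
```

View pics/c1.png

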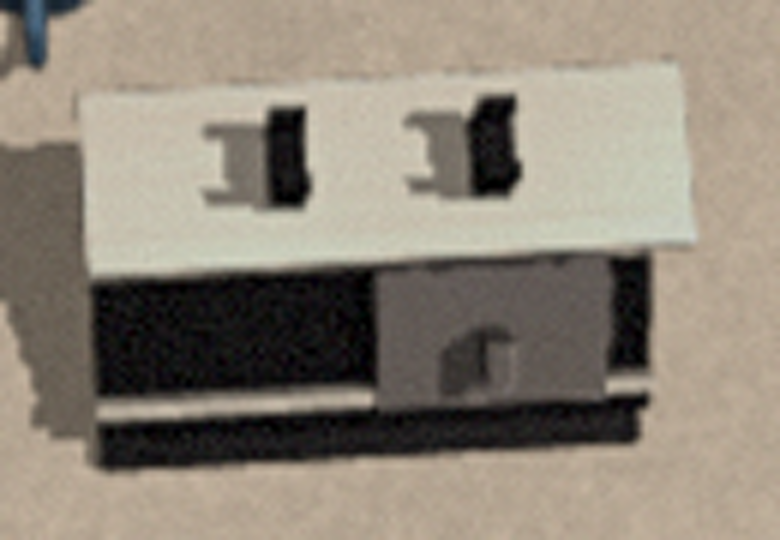

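View pics/c2.png

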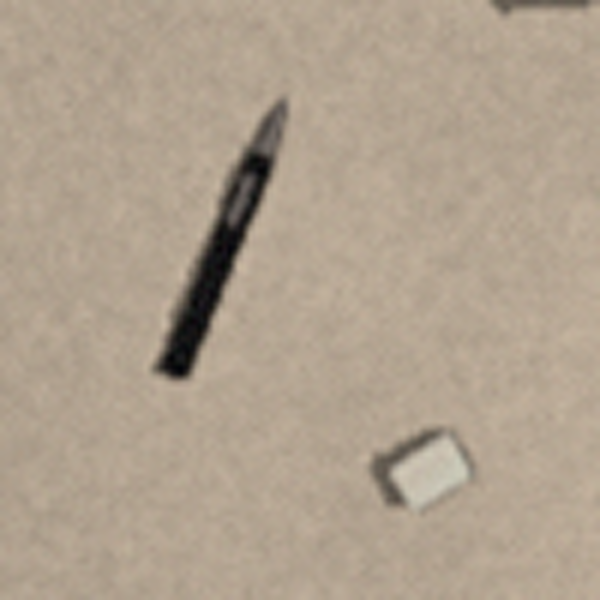

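View pics/c3.png

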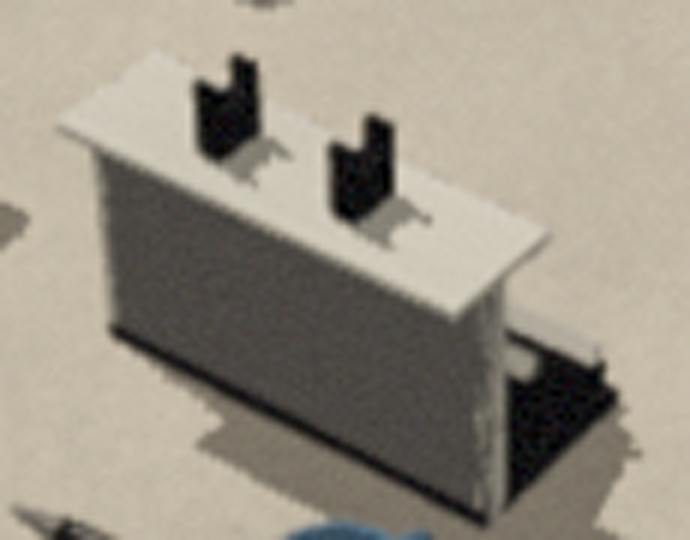

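View pics/c4.png

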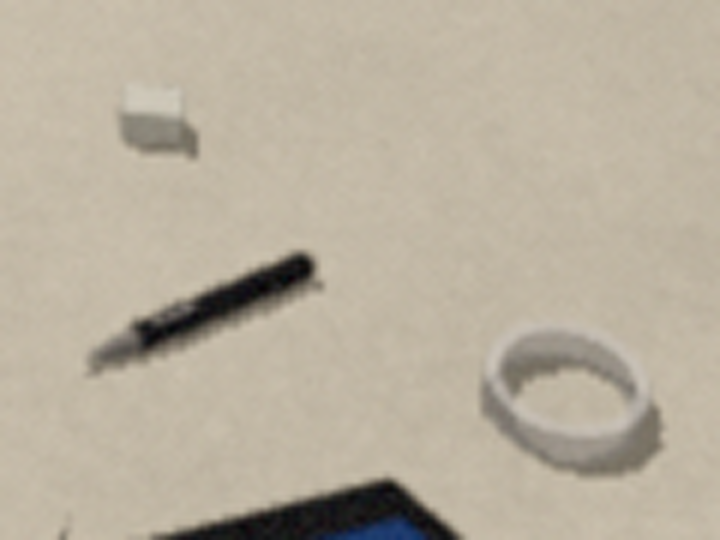

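```bash
cat > m1.py <<'E'
from h import *
f=manip.grab_frame("top");g=manip.grab_frame("scene")
u=lambda x,y,x0,y0:((x+.5)/6-.5+x0,(y+.5)/6-.5+y0)
C=[plane(f,u(x,y,300,150),.17) for x,y in((78,95),(680,63),(695,243),(92,277))]
C=np.array(C);print("shelf",C.round(4).tolist())
print([np.linalg.norm(C[i]-C[(i+1)%4]).round(4) for i in range(4)])
# scene view corners
Cs=np.array([plane(g,u(x,y,235,160),.17) for x,y in((457,312),(60,122),(157,53),(550,234))]);print("scene",Cs.round(4).tolist())
print([np.linalg.norm(Cs[i]-Cs[(i+1)%4]).round(4) for i in range(4)])
# rect from contour on plane
rgb=f["img"].astype(int);hsv=cv2.cvtColor(f["img"],cv2.COLOR_RGB2HSV)
m=np.zeros(rgb.shape[:2],np.uint8)
sub=(hsv[150:200,300:430,2]>195)&(hsv[150:200,300:430,1]<35)
m[150:200,300:430]=sub*255
print(hsv[170,330],hsv[155,330])
m=cv2.morphologyEx(m,cv2.MORPH_CLOSE,np.ones((3,3)))
c=max(cv2.findContours(m,0,1)[0],key=cv2.contourArea)[:,0]
P=np.array([plane(f,p,.17)[:2] for p in c],np.float32)
print(cv2.minAreaRect(P))
# pen
gr=f["img"].max(2);m=np.zeros_like(gr);m[210:270,215:260]=(gr[210:270,215:260]<75)*255
c=max(cv2.findContours(m,0,1)[0],key=cv2.contourArea)[:,0]
ys,xs=np.nonzero(m)
print("pen black", cv2.minAreaRect(np.array([plane(f,p,.010)[:2] for p in c],np.float32)))
print("tip",plane(f,u(286,98,200,200),.007),"tail",plane(f,u(173,372,200,200),.007))
v=lambda x,y:u(x,y,370,200)
print("tip tri",tri(f,u(286,98,200,200),g,v(90,363)), "tail tri",tri(f,u(173,372,200,200),g,v(307,262)))
for n,z,x,y in(("sharp",.024,430,472),):print(n,plane(f,u(x,y,200,200),z))
E
python3 m1.py
```

```text
shelf [[0.6801, 0.0364, 0.17], [0.7019, -0.2312, 0.17], [0.6206, -0.2374, 0.17], [0.598, 0.0276, 0.17]]
[np.float64(0.2685), np.float64(0.0816), np.float64(0.266), np.float64(0.0825)]
scene [[0.6784, 0.0371, 0.17], [0.6993, -0.2282, 0.17], [0.6198, -0.2363, 0.17], [0.6, 0.0312, 0.17]]
[np.float64(0.2662), np.float64(0.0799), np.float64(0.2682), np.float64(0.0786)]
[ 18  35 198] [ 19  49 181]
((0.6506587266921997, -0.10187053680419922), (0.07813813537359238, 0.26536792516708374), 4.760290145874023)
pen black ((0.4745330214500427, 0.2634051740169525), (0.014624402858316898, 0.11750660091638565), 71.24348449707031)
tip [0.55829631 0.23383219 0.007     ] tail [0.42033041 0.28225637 0.007     ]
tip tri (array([0.55744255, 0.23514354, 0.00688711]), np.float64(0.0030977277393294932)) tail tri (array([0.41996326, 0.28197639, 0.01061811]), np.float64(0.001235559648875892))
sharp [0.37593169 0.1506424  0.024     ]
```

```bash
cat >> h.py <<'E'
YAW=np.radians(4.6);O=np.array([.5964,-.1045,0])
RC=R.from_euler('z',YAW).as_matrix()
def c2w(p): return O+RC@np.array(p,float)
def w2c(p): return RC.T@(np.array(p)-O)
def deck(s,y,n):
    a=np.radians(28);return np.array([s*np.cos(a)-n*np.sin(a),y,.065+s*np.sin(a)+n*np.cos(a)])
def goto(w):
    s=manip.state();d=rot(s["tool_rot"]).as_matrix().T@(np.array(w)-s["tool_pos"])
    print("TCP console mm",(w2c(s["tool_pos"])*1e3).round(1),"delta tool cm",(d*100).round(2),"rows@3.5",np.linalg.norm(d)/.035)
def st():
    s=manip.state();x=rot(s["tool_rot"]).as_matrix()
    print("t",round(s["time"],2),"pos",np.round(s["tool_pos"],4),"con mm",(w2c(s["tool_pos"])*1e3).round(1),"yawx",np.degrees(np.arctan2(x[1,0],x[0,0])).round(2),"tilt",np.degrees(np.arccos(-x[2,2])).round(2),"Fc",(RC.T@s["contact_force"]).round(2),"g",round(s["gripper_width"],3),"q",np.round(s["joint_pos"],2))
E
python3 - <<'E'
from h import *
f=manip.grab_frame("top");g=manip.grab_frame("scene")
im=f["img"][:,:,::-1].copy();im2=g["img"][:,:,::-1].copy()
pts=[deck(-.010,-.064,.0475)]+[[.0535+dx,y,.216] for y in(-.045,.045) for dx in (-.011,.011)]+[deck(.039*a,-.064+.055*b,.0175) for a in(-1,1) for b in(-1,1)]+[[x,y,.17] for x in(.012,.095) for y in(-.135,.135)]+[[-.065,y,0] for y in(-.135,.135)]
for i,(F,I,(x0,y0,x1,y1)) in enumerate(((f,im,(300,150,430,240)),(g,im2,(235,150,350,250)))):
    big=cv2.resize(I[y0:y1,x0:x1],None,fx=6,fy=6,interpolation=cv2.INTER_CUBIC)
    for p in pts:
        a=proj(F,c2w(p));c=tuple(int(round((k-o+.5)*6-.5)) for k,o in zip(a,(x0,y0)))
        cv2.drawMarker(big,c,(0,0,255),0,10,1)
    cv2.imwrite(f"pics/d{i}.png",big)
st();goto(c2w([-.036,-.096,.16]))
E
```

```text
t 0.4 pos [0.1611 0.6038 0.2312] con mm [-377.1  740.9  231.2] yawx 75.06 tilt 0.01 Fc [0.12 0.3  0.05] g 0.999 q [ 1.19  0.05  1.61 -0.    1.48 -0.12]
TCP console mm [-377.1  740.9  231.2] delta tool cm [-67.46  60.14   7.13] rows@3.5 25.90123968739851
```

View pics/d0.png

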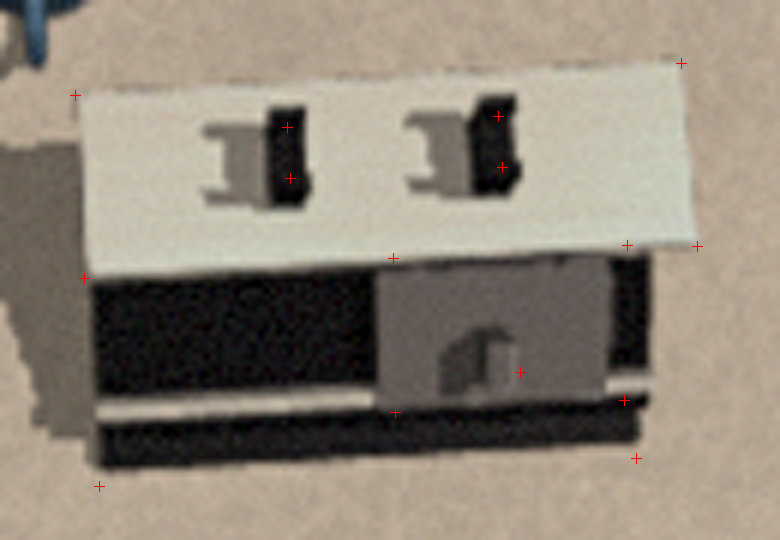

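View pics/d1.png

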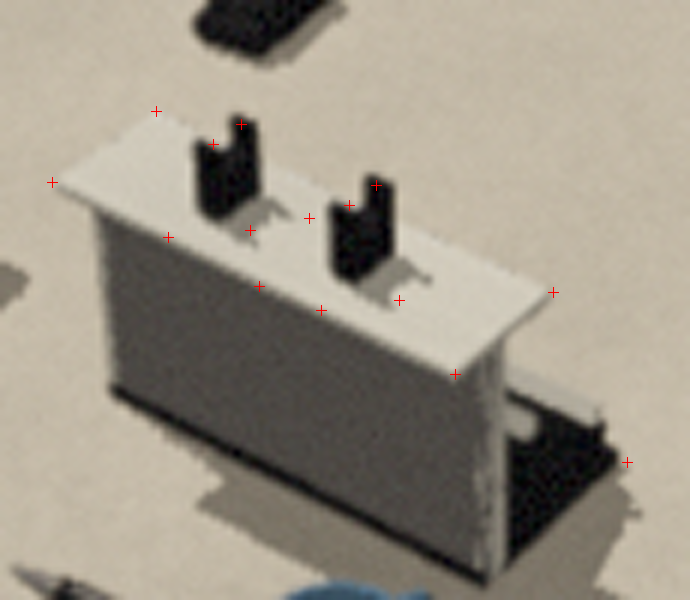

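```bash
python3 -m crank '[[0,0,0,1.174],[0,0,0,1.174],[0,0,0,1.174],[0,0,0,1.174],[0,0,0,1.174],[0,0,0,1.174],[0,0,0,1.174],[0,0,0,1.174],[0,0,0,1.174],[0,0,0,1.174]]' 0; python3 -c "
from h import *
st();goto(c2w([-.040,-.1,.2]))"
```

```text
time: 1.23
tool_pos: [0.1611, 0.6038, 0.2313]
tool_rot: [0.0, 0.999, 0.037, -0.0]
contact_force: [-0.6, -0.6, -0.4]
gripper_width: 0.003
t 1.23 pos [0.1611 0.6038 0.2313] con mm [-377.   741.   231.3] yawx 4.27 tilt 0.0 Fc [-0.66 -0.59 -0.38] g 0.003 q [1.19 0.05 1.61 0.   1.48 1.12]
TCP console mm [-377.   741.   231.3] delta tool cm [34.19 83.9   3.13] rows@3.5 25.900603201721246
```

```bash
python3 -m crank '[[1.3,3.1,0,-0.055],[1.3,3.1,0,0],[1.3,3.1,0,0],[1.3,3.1,0,0],[1.3,3.1,0,0],[1.3,3.1,0,0],[1.3,3.1,0,0],[1.3,3.1,0,0],[1.3,3.1,0,0],[1.3,3.1,0,0]]' 0; python3 -c "
from h import *
st();goto(c2w([-.040,-.1,.2]))"
```

```text
time: 2.07
tool_pos: [0.3176, 0.3047, 0.2315]
tool_rot: [-0.0, 0.999, 0.043, 0.0]
contact_force: [1.6, 0.6, -1.4]
gripper_width: 0.006
t 2.07 pos [0.3176 0.3047 0.2315] con mm [-245.1  430.2  231.5] yawx 4.98 tilt 0.04 Fc [ 1.65  0.44 -1.43] g 0.006 q [ 0.6  -0.42  2.02 -0.    1.54  0.51]
TCP console mm [-245.1  430.2  231.5] delta tool cm [20.16 53.16  3.15] rows@3.5 16.268394822300763
```

```bash
python3 -m crank '[[1.3,3.1,0,0],[1.3,3.1,0,0],[1.3,3.1,0,0],[1.3,3.1,0,0],[1.3,3.1,0,0],[1.3,3.1,0,0],[1.3,3.1,0,0],[1.3,3.1,0,0],[1.3,3.1,0,0],[1.3,3.1,0,0]]' 0; python3 -c "
from h import *
st();goto(c2w([-.040,-.1,.2]))"
```

```text
time: 2.9
tool_pos: [0.474, 0.0068, 0.2316]
tool_rot: [0.0, 0.999, 0.043, 0.0]
contact_force: [1.2, 0.9, 0.3]
gripper_width: 0.004
t 2.9 pos [0.474  0.0068 0.2316] con mm [-113.1  120.7  231.6] yawx 4.92 tilt 0.05 Fc [1.28 0.82 0.33] g 0.004 q [-0.14 -0.32  1.95  0.    1.51 -0.23]
TCP console mm [-113.1  120.7  231.6] delta tool cm [ 7.18 22.11  3.17] rows@3.5 6.704063546286276
```

```bash
python3 -m crank '[[0.9,2.76,0,0.05],[0.9,2.76,0,0],[0.9,2.76,0,0],[0.9,2.76,0,0],[0.9,2.76,0,0],[0.9,2.76,0,0],[0.9,2.76,0,0],[0.9,2.76,0,0],[0,0,0,0]]' 0; python3 -c "
from h import *
st();goto(c2w([-.038,-.1,.087]))
crop(manip.grab_frame('top'),280,120,450,260,4,'pics/e1.png')"
```

```text
time: 3.65
tool_pos: [0.5642, -0.2098, 0.2311]
tool_rot: [0.001, 0.999, 0.039, 0.0]
contact_force: [-1.0, -0.4, -0.6]
gripper_width: -0.002
t 3.65 pos [ 0.5642 -0.2098  0.2311] con mm [ -40.6 -102.4  231.1] yawx 4.43 tilt 0.1 Fc [-0.99 -0.34 -0.57] g -0.002 q [-0.48 -0.    1.67 -0.    1.47 -0.56]
TCP console mm [ -40.6 -102.4  231.1] delta tool cm [ 0.25 -0.27 14.41] rows@3.5 4.117293220948919
```

View pics/e1.png

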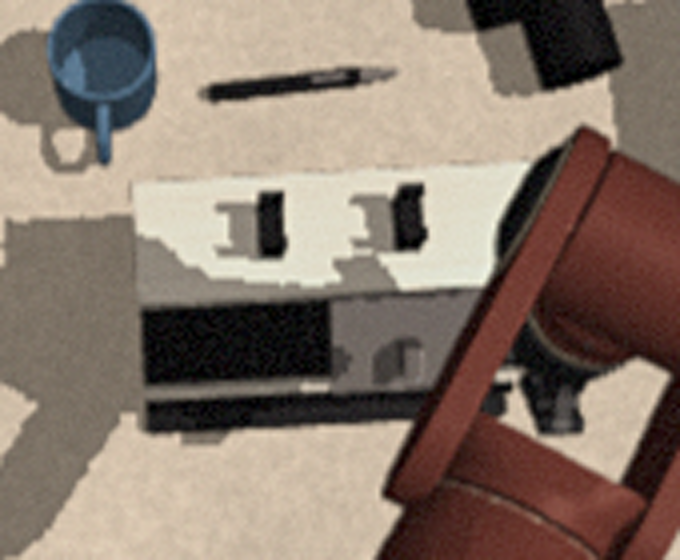

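```bash
python3 -c "
from h import *
crop(manip.grab_frame('scene'),180,60,420,260,3,'pics/e2.png')"
```

```text
(no output)
```

View pics/e2.png

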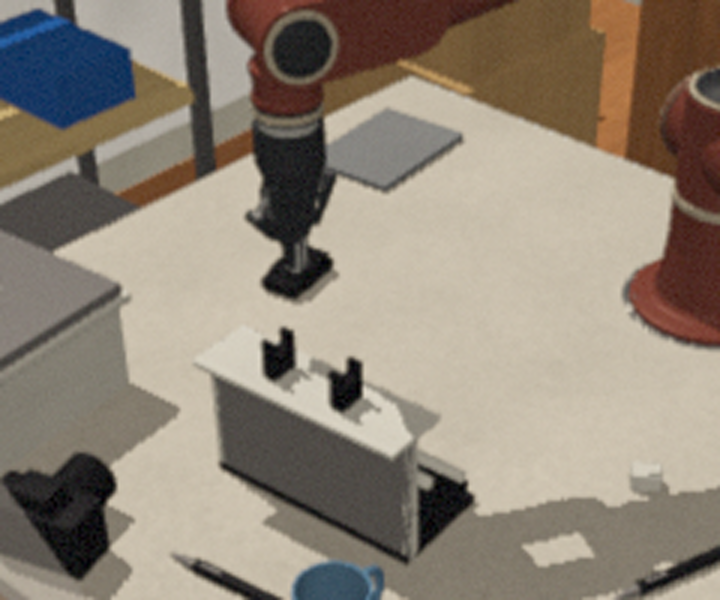

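```bash
python3 -c "
from h import *
g=manip.grab_frame('scene')
crop(g,250,80,310,170,7,'pics/e3.png')
print(proj(g,manip.state()['tool_pos']))
T=np.array(manip.state()['tool_pos'])
for h in(0,.03,.06,.09,.12,.15):
  print(h,[((proj(g,T+RC@np.array([dx,0,h]))-[250,80]+.5)*7-.5).round(0).tolist() for dx in(-.0425,0,.0425)])
"
```

```text
[278.68504232 149.22664242]
0 [[261.0, 449.0], [204.0, 488.0], [144.0, 527.0]]
0.03 [[259.0, 395.0], [201.0, 433.0], [141.0, 472.0]]
0.06 [[257.0, 339.0], [198.0, 376.0], [137.0, 415.0]]
0.09 [[255.0, 282.0], [195.0, 319.0], [134.0, 357.0]]
0.12 [[253.0, 223.0], [192.0, 260.0], [130.0, 297.0]]
0.15 [[251.0, 164.0], [189.0, 199.0], [126.0, 236.0]]
```

View pics/e3.png

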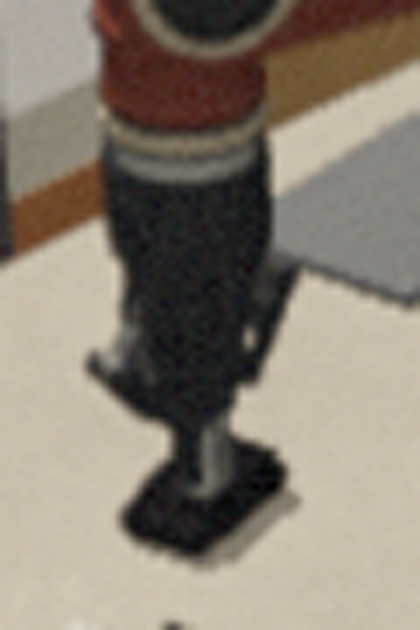

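```bash
python3 -c "
from h import *
im=cv2.imread('pics/scene0.png')[60:220,520:640]
cv2.imwrite('pics/e4.png',cv2.resize(im,None,fx=3.75,fy=3.75,interpolation=cv2.INTER_CUBIC))
im=cv2.imread('pics/scene0.png')[140:220,540:640]
cv2.imwrite('pics/e5.png',cv2.resize(im,None,fx=7,fy=7,interpolation=cv2.INTER_CUBIC))
g=manip.grab_frame('scene')
T=np.array([.1611,.6038,.2312]);X=np.array([.258,.966,0])
for h in(0,.013,.03,.06,.09,.12,.15):
  print(h,[((proj(g,T+X*dx+[0,0,h])-[540,140]+.5)*7-.5).round(0).tolist() for dx in(-.057,-.0425,0,.0425,.057)])
"
```

```text
0 [[100.0, 305.0], [129.0, 321.0], [216.0, 371.0], [306.0, 423.0], [338.0, 441.0]]
0.013 [[109.0, 280.0], [138.0, 297.0], [226.0, 347.0], [317.0, 399.0], [349.0, 417.0]]
0.03 [[121.0, 248.0], [150.0, 265.0], [239.0, 314.0], [331.0, 366.0], [363.0, 384.0]]
0.06 [[142.0, 190.0], [172.0, 206.0], [262.0, 256.0], [356.0, 307.0], [388.0, 324.0]]
0.09 [[164.0, 131.0], [194.0, 147.0], [286.0, 195.0], [381.0, 246.0], [415.0, 264.0]]
0.12 [[186.0, 70.0], [217.0, 86.0], [311.0, 134.0], [408.0, 184.0], [442.0, 201.0]]
0.15 [[209.0, 7.0], [241.0, 23.0], [336.0, 70.0], [435.0, 120.0], [469.0, 137.0]]
```

View pics/e4.png

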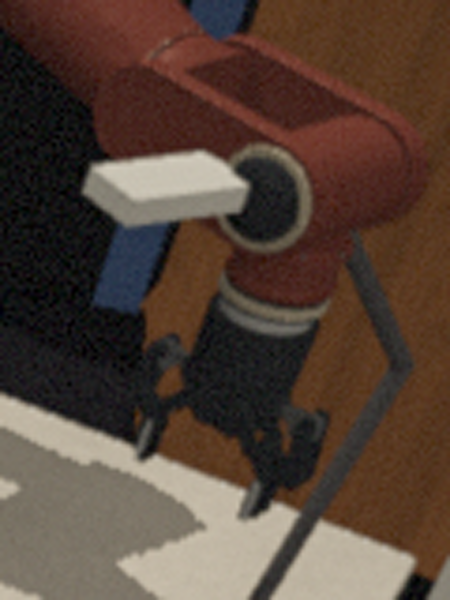

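View pics/e5.png

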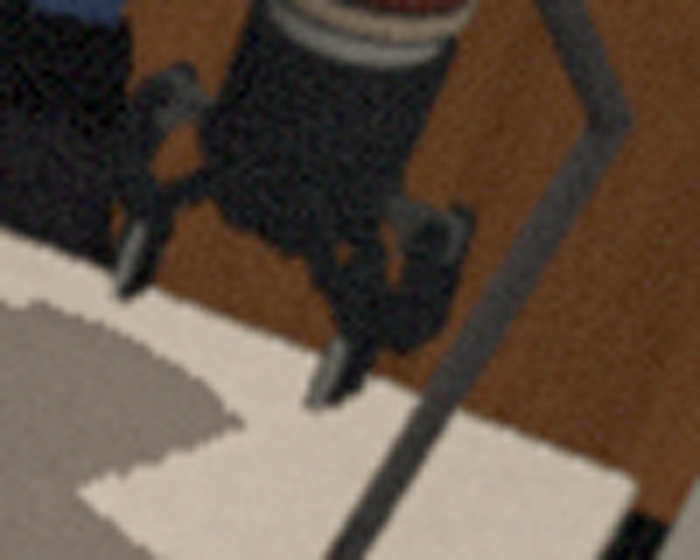

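```bash
python3 -m crank '[[-1.8,0,0,0],[-1.8,0,0,0],[0,0,2,0],[0,0,3,0],[0,0,3,0],[0,0,3,0],[0,0,2,0],[0,0,1,0],[0,0,0,0]]' 1; python3 -c "
from h import *
st();goto(c2w([-.076,-.1,.072]))
crop(manip.grab_frame('scene'),200,80,360,240,4,'pics/e6.png')
crop(manip.grab_frame('top'),290,140,430,260,5,'pics/e7.png')"
```

```text
time: 4.6
tool_pos: [0.5255, -0.2066, 0.0886]
tool_rot: [-0.001, 0.999, 0.041, -0.002]
contact_force: [-0.7, 0.8, -0.4]
gripper_width: 0.999
t 4.6 pos [ 0.5255 -0.2066  0.0886] con mm [-78.9 -96.1  88.6] yawx 4.72 tilt 0.3 Fc [-0.63  0.85 -0.44] g 0.999 q [-0.51  0.05  1.87  0.    1.23 -0.59]
TCP console mm [-78.9 -96.1  88.6] delta tool cm [0.29 0.4  1.65] rows@3.5 0.49308213285964086
```

View pics/e6.png

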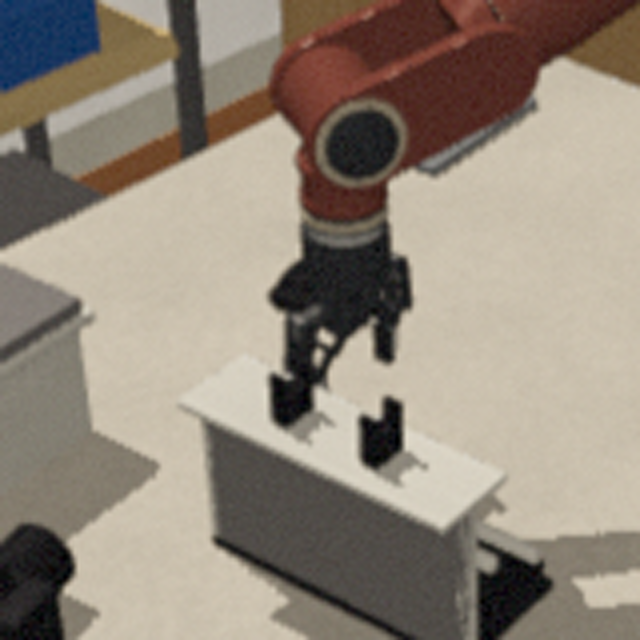

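View pics/e7.png

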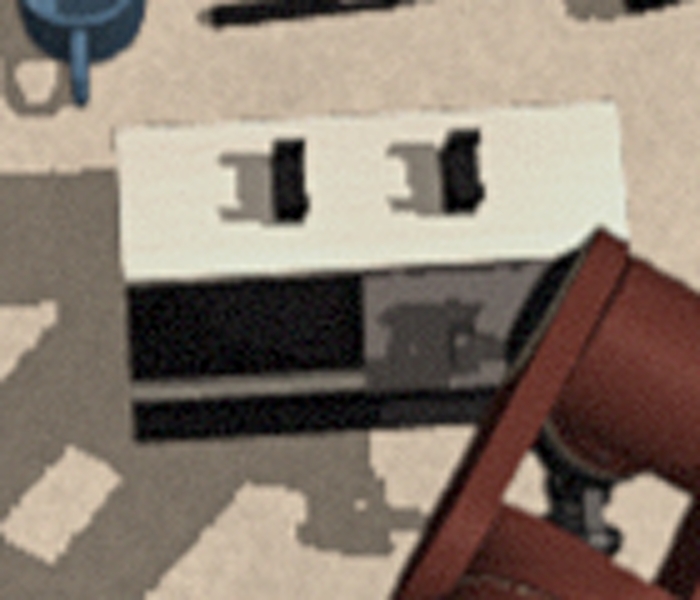

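```bash
python3 -m crank '[[0.2,0,0.8,0],[0,0,0.8,0],[0,0,0,0]]' 1; python3 -c "
from h import *
st()"
```

```text
time: 4.95
tool_pos: [0.5291, -0.2082, 0.0745]
tool_rot: [-0.0, 0.999, 0.041, -0.0]
contact_force: [-0.9, -0.1, -0.4]
gripper_width: 1.0
t 4.95 pos [ 0.5291 -0.2082  0.0745] con mm [-75.4 -97.9  74.5] yawx 4.65 tilt 0.05 Fc [-0.91 -0.03 -0.45] g 1.0 q [-0.51  0.07  1.87  0.    1.2  -0.59]
```

```bash
python3 -m crank '[[0,-1,0,0],[0,-1,0,0],[0,-0.8,0,0],[0,-0.8,0,0],[0,-0.8,0,0],[0,-0.8,0,0]]' 1; python3 -c "
from h import *
st();
crop(manip.grab_frame('top'),290,140,430,260,5,'pics/e8.png')"
```

```text
time: 5.45
tool_pos: [0.5251, -0.1558, 0.0755]
tool_rot: [0.0, 0.999, 0.041, 0.0]
contact_force: [-0.3, -1.8, -0.9]
gripper_width: 1.004
t 5.45 pos [ 0.5251 -0.1558  0.0755] con mm [-75.1 -45.4  75.5] yawx 4.66 tilt 0.03 Fc [-0.42 -1.74 -0.88] g 1.004 q [-0.42  0.02  1.92 -0.    1.2  -0.51]
```

View pics/e8.png

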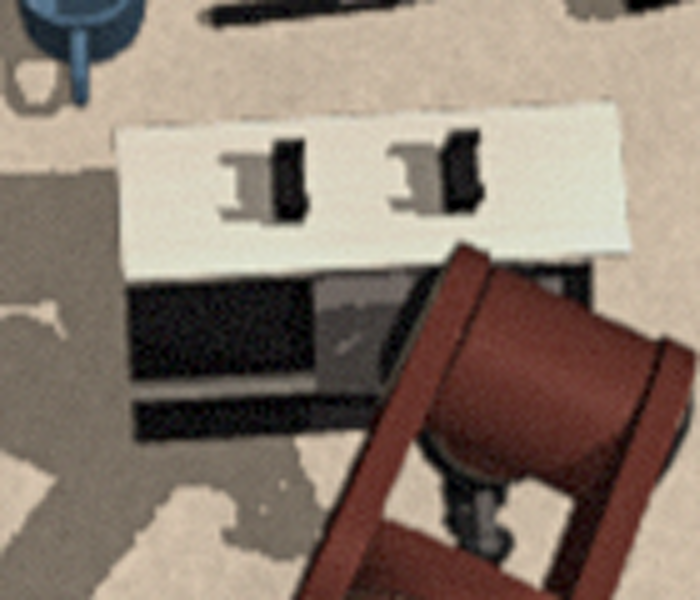

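```bash
python3 -m crank '[[0,-0.9,0,0],[0,-0.9,0,0],[0,-0.9,0,0],[0,-0.9,0,0],[0,-0.9,0,0],[0,-0.9,0,0],[0,-0.9,0,0],[0,-0.9,0,0],[0,0,0,0]]' 1; python3 -c "
from h import *
st()"
```

```text
time: 6.25
tool_pos: [0.5191, -0.083, 0.0751]
tool_rot: [-0.001, 0.999, 0.041, -0.0]
contact_force: [-0.2, 1.1, -0.9]
gripper_width: 1.002
t 6.25 pos [ 0.5191 -0.083   0.0751] con mm [-75.3  27.6  75.1] yawx 4.73 tilt 0.07 Fc [-0.09  1.11 -0.86] g 1.002 q [-0.3  -0.03  1.97  0.    1.2  -0.38]
```

```bash
python3 -m crank '[[0,-0.4,0,0],[0,-0.4,0,0],[0,-0.3,0,0]]' 1; python3 -m crank '[[0,-0.2,0,0]]' 1; python3 -m crank '[[0,-0.2,0,0]]' 1;  python3 -c "
from h import *
st()"
```

```text
time: 6.5
tool_pos: [0.5183, -0.0737, 0.0751]
tool_rot: [0.0, 0.999, 0.04, -0.0]
contact_force: [-0.5, -2.0, -0.7]
gripper_width: 0.999
time: 6.58
tool_pos: [0.5182, -0.0717, 0.0752]
tool_rot: [-0.0, 0.999, 0.04, -0.0]
contact_force: [0.3, -0.3, -0.7]
gripper_width: 0.998
time: 6.67
tool_pos: [0.518, -0.0698, 0.0752]
tool_rot: [0.0, 0.999, 0.04, -0.0]
contact_force: [0.3, -2.1, -0.1]
gripper_width: 0.999
t 6.67 pos [ 0.518  -0.0698  0.0752] con mm [-75.3  40.9  75.2] yawx 4.64 tilt 0.02 Fc [ 0.18 -2.1  -0.09] g 0.999 q [-0.28 -0.04  1.98 -0.    1.2  -0.36]
```

```bash
for i in 1; do python3 -m crank '[[0,-0.1,0,0]]' 1; python3 -m crank '[[0,-0.1,0,0]]' 1; python3 -m crank '[[0,-0.1,0,0]]' 1; done; python3 -c "
from h import *
st()"
```

```text
time: 6.75
tool_pos: [0.5179, -0.0688, 0.0752]
tool_rot: [-0.0, 0.999, 0.041, -0.0]
contact_force: [-0.0, -0.9, -1.2]
gripper_width: 1.0
time: 6.83
tool_pos: [0.5179, -0.0684, 0.0752]
tool_rot: [0.001, 0.999, 0.04, -0.0]
contact_force: [-0.1, -4.5, -0.7]
gripper_width: 0.998
time: 6.92
tool_pos: [0.5179, -0.0683, 0.0753]
tool_rot: [0.002, 0.999, 0.04, 0.0]
contact_force: [-0.2, -9.1, -2.1]
gripper_width: 0.998
t 6.92 pos [ 0.5179 -0.0683  0.0753] con mm [-75.3  42.4  75.3] yawx 4.62 tilt 0.19 Fc [-0.97 -9.05 -2.13] g 0.998 q [-0.27 -0.04  1.98 -0.    1.2  -0.35]
```

```bash
python3 -m crank '[[0,0.4,0,0],[0,0.4,0,0],[-2,1,0,0],[-3,1,-1,0],[-3,1,-1,0],[-3,1,-1,0],[-2,1,-1,0]]' 1; python3 -c "
from h import *
st();
crop(manip.grab_frame('top'),290,140,430,260,5,'pics/e9.png')"
```

```text
time: 7.5
tool_pos: [0.3909, -0.1351, 0.1151]
tool_rot: [-0.001, 0.999, 0.041, -0.001]
contact_force: [0.0, -0.7, -0.4]
gripper_width: 1.003
t 7.5 pos [ 0.3909 -0.1351  0.1151] con mm [-207.3  -14.1  115.1] yawx 4.66 tilt 0.1 Fc [-0.04 -0.66 -0.41] g 1.003 q [-0.51 -0.39  2.2   0.    1.33 -0.6 ]
```

View pics/e9.png

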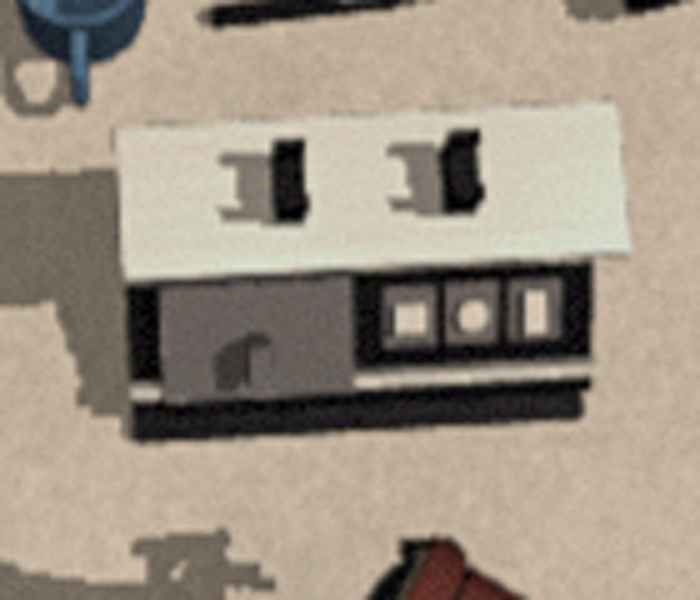

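Run:
```python
from h import *
f=manip.grab_frame('top')
for x,y in((410,320),(473,317),(537,312)):
    print((w2c(plane(f,((x+.5)/5-.5+290,(y+.5)/5-.5+140),.072))*1e3).round(1))
print([((proj(f,c2w(deck(0,y,.008)))-[290,140]+.5)*5-.5).round() for y in(-.028,-.064,-.1)])
goto(c2w([-.100,-.064,.085]))
```

```text
[ -2.3 -28.6  72. ]
[ -2.5 -64.8  72. ]
[  -1.5 -101.6   72. ]
[array([409., 322.]), array([472., 319.]), array([535., 316.])]
TCP console mm [-206.1  -15.6  116.9] delta tool cm [10.61  4.81  3.23] rows@3.5 3.4533134337280114
```

Run:
```python
from h import *
g=manip.grab_frame('scene');T=np.array(manip.state()['tool_pos'])
c=proj(g,T+[0,0,.05]).astype(int);x0,y0=c[0]-45,c[1]-40
I=g["img"][y0:y0+75,x0:x0+90,::-1]
big=cv2.resize(I,None,fx=8,fy=8,interpolation=cv2.INTER_CUBIC);raw=big.copy()
def mk(dx,dy,h,col):
    a=proj(g,T+RC@np.array([dx,dy,h]));cc=tuple(int(round((k-o+.5)*8-.5)) for k,o in zip(a,(x0,y0)));cv2.drawMarker(big,cc,col,0,8,1)
for s in(1,-1):
  for dy in(-.011,.011):
    mk(s*.0425,dy,.013,(0,0,255));mk(s*.057,dy,.013,(0,255,0))
  for h in(.06,.09,.12): mk(s*.075,0,h,(255,255,0))
cv2.imwrite('pics/f1.png',big)
f=manip.grab_frame('top');a=proj(f,T);print(a)
crop(f,int(a[0])-60,int(a[1])-50,int(a[0])+60,min(400,int(a[1])+50),6,'pics/f2.png')
```

```text
[373.75363805 275.89309902]
```

View pics/f1.png

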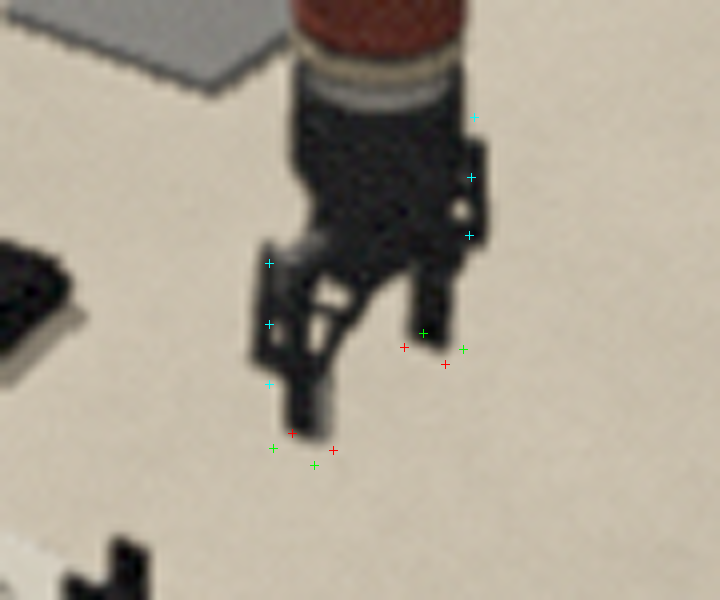

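View pics/f2.png

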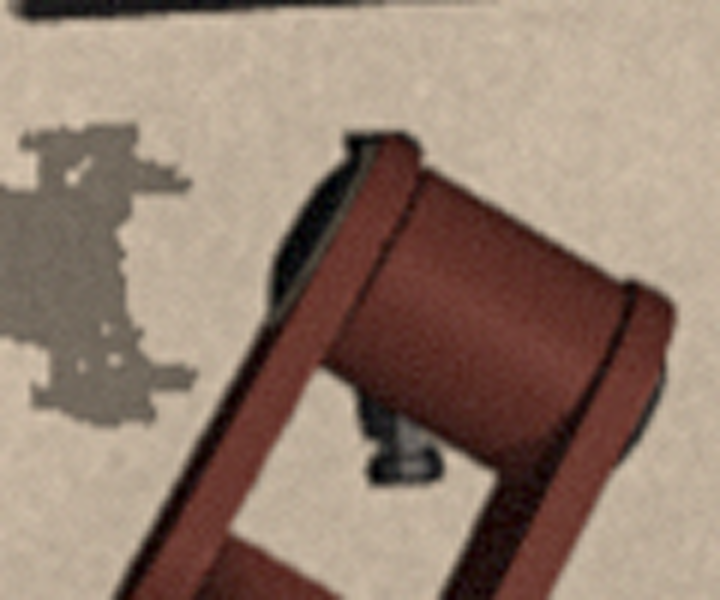

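```bash
python3 -m crank '[[0,0,0,1.07],[0,0,0,1.07],[0,0,0,1.07],[0,0,0,1.07],[0,0,0,1.07],[0,0,0,1.07],[0,0,0,1.08],[0,0,0,0]]' 1
python3 - <<'E'
from h import *
st()
g=manip.grab_frame('scene');s=manip.state();T=np.array(s['tool_pos']);RT=rot(s['tool_rot']).as_matrix()
c=proj(g,T+[0,0,.06]).astype(int);x0,y0=c[0]-45,c[1]-40;print(x0,y0)
I=g["img"][y0:y0+75,x0:x0+90,::-1]
big=cv2.resize(I,None,fx=8,fy=8,interpolation=cv2.INTER_CUBIC);cv2.imwrite('pics/f3.png',big)
def mk(dx,dy,h,col):
    a=proj(g,T+RT@np.array([dx,dy,-h]));cc=tuple(int(round((k-o+.5)*8-.5)) for k,o in zip(a,(x0,y0)));cv2.drawMarker(big,cc,col,0,8,1)
for s in(1,-1):
  for dy in(-.011,.011):
    mk(s*.0425,dy,.015,(0,0,255));mk(s*.048,dy,.015,(0,255,0))
  for h in(.06,.09,.12): mk(s*.07,0,h,(255,255,0))
cv2.imwrite('pics/f4.png',big)
E
```

```text
time: 8.37
tool_pos: [0.3935, -0.1345, 0.1147]
tool_rot: [-0.0, 0.939, -0.345, -0.001]
contact_force: [-1.1, -0.3, -0.3]
gripper_width: 1.001
t 8.37 pos [ 0.3935 -0.1345  0.1147] con mm [-204.7  -13.7  114.7] yawx -40.38 tilt 0.1 Fc [-1.08 -0.21 -0.28] g 1.001 q [-0.51 -0.38  2.2   0.    1.33  0.2 ]
283 110
```

View pics/f3.png

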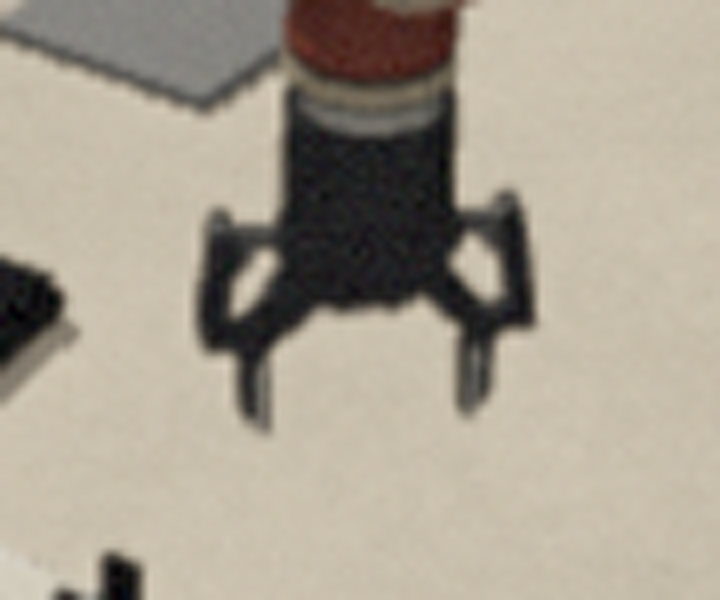

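View pics/f4.png

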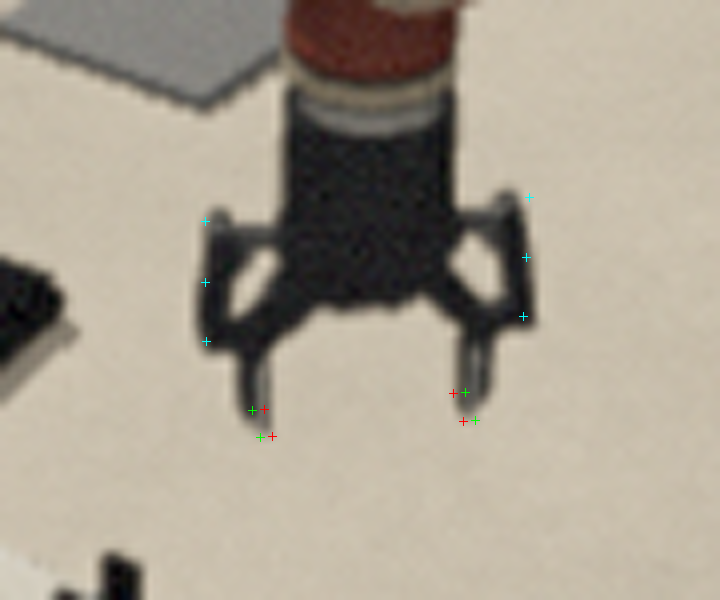

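```bash
python3 -c "
from h import *
goto(c2w([-.110,-.039,.09]))
goto(c2w([-.060,-.039,.072]))"
```

```text
TCP console mm [-204.8  -13.7  114.7] delta tool cm [ 8.51 -4.88  2.46] rows@3.5 2.889471596398681
TCP console mm [-204.8  -13.7  114.7] delta tool cm [12.07 -8.4   4.26] rows@3.5 4.372162552458226
```

```bash
python3 -m crank '[[2.1,-1.2,0.6,0],[2.1,-1.2,0.6,0],[2.1,-1.2,0.6,0],[2.1,-1.2,0.6,0],[0.7,-0.7,0.3,0],[0.7,-0.7,0.3,0],[0.7,-0.7,0.3,0],[0.7,-0.7,0.3,0],[0,0,0.3,0],[0,0,0.3,0]]' 1
python3 - <<'E'
from h import *
st();goto(c2w([-.049,-.039,.065]))
crop(manip.grab_frame('top'),290,140,430,260,5,'pics/f5.png')
crop(manip.grab_frame('scene'),210,100,350,240,5,'pics/f6.png')
E
```

```text
time: 9.25
tool_pos: [0.5278, -0.1494, 0.0726]
tool_rot: [-0.0, 0.939, -0.344, -0.001]
contact_force: [-0.6, -0.4, 0.9]
gripper_width: 1.002
t 9.25 pos [ 0.5278 -0.1494  0.0726] con mm [-72.  -39.3  72.6] yawx -40.2 tilt 0.06 Fc [-0.61 -0.35  0.89] g 1.002 q [-0.41  0.03  1.92  0.    1.2   0.29]
TCP console mm [-72.  -39.3  72.6] delta tool cm [ 1.61 -1.64  0.76] rows@3.5 0.6920155870630472
```

View pics/f5.png

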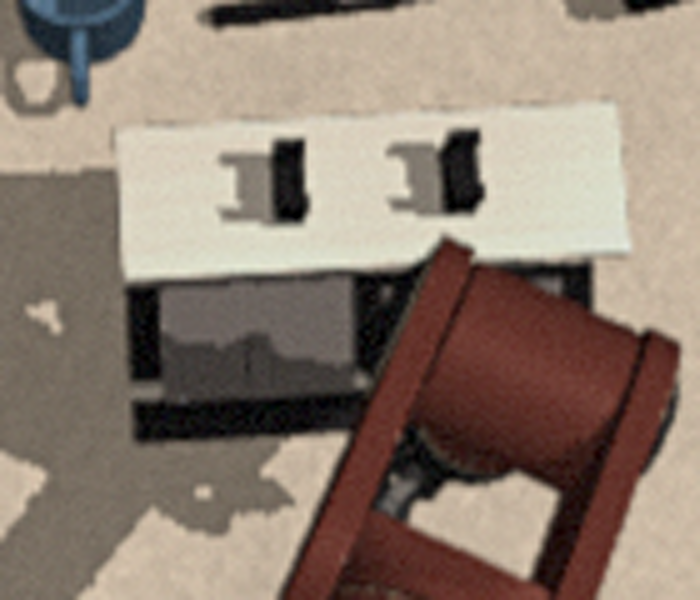

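View pics/f6.png

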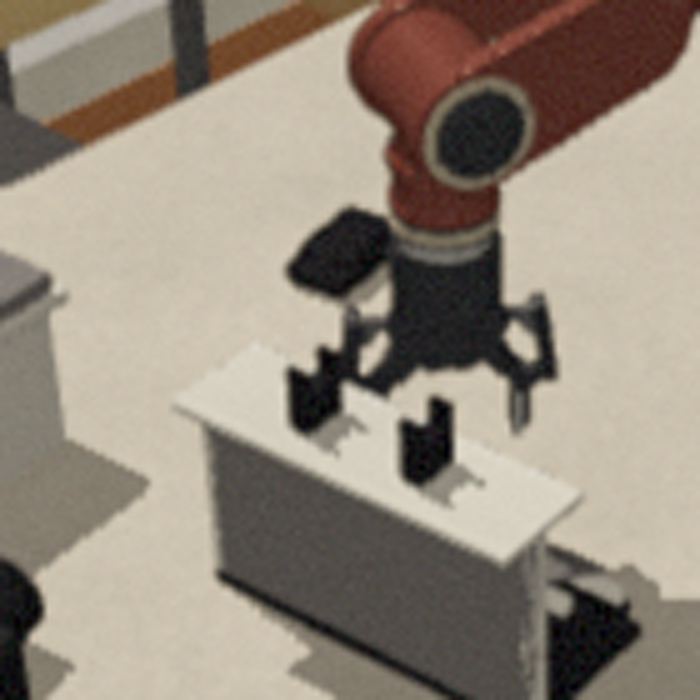

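```bash
python3 -m crank '[[0.5,-0.5,0.2,0],[0.5,-0.5,0.2,0],[0.3,-0.3,0.2,0],[0,0,0,0]]' 1; python3 -c "
from h import *
st();goto(c2w([-.049,-.039,.0553]))"; python3 -m crank '[[0.3,-0.3,0,0],[0,0,0,0]]' 1;python3 -c "
from h import *
st();goto(c2w([-.049,-.039,.0553]))"
```

```text
time: 9.68
tool_pos: [0.5467, -0.1484, 0.0672]
tool_rot: [-0.0, 0.939, -0.345, 0.0]
contact_force: [-0.8, -0.4, -0.2]
gripper_width: 1.0
t 9.68 pos [ 0.5467 -0.1484  0.0672] con mm [-53.1 -39.7  67.2] yawx -40.33 tilt 0.02 Fc [-0.87 -0.37 -0.21] g 1.0 q [-0.4   0.07  1.88  0.    1.19  0.31]
TCP console mm [-53.1 -39.7  67.2] delta tool cm [ 0.23 -0.34  1.19] rows@3.5 0.3602412937769652
time: 9.85
tool_pos: [0.5507, -0.1481, 0.0675]
tool_rot: [-0.0, 0.939, -0.345, 0.0]
contact_force: [1.7, 0.2, -0.3]
gripper_width: 0.999
t 9.85 pos [ 0.5507 -0.1481  0.0675] con mm [-49.  -39.8  67.5] yawx -40.34 tilt 0.03 Fc [ 1.71  0.05 -0.31] g 0.999 q [-0.39  0.08  1.87  0.    1.19  0.31]
TCP console mm [-49.  -39.8  67.5] delta tool cm [-0.05 -0.05  1.22] rows@3.5 0.3486583638073559
```

```bash
python3 -m crank '[[0,0,0.3,0],[0,0,0.3,0],[0,0,0,0]]' 1|grep -E "pos|force"; python3 -m crank '[[0,0,0.1,0],[0,0,0,0]]' 1|grep -E "pos|force";python3 -m crank '[[0,0,0.1,0],[0,0,0,0]]' 1|grep -E "pos|force";python3 -m crank '[[0,0,0.1,0],[0,0,0,0]]' 1|grep -E "pos|force"
```

```text
tool_pos: [0.5494, -0.1478, 0.0604]
contact_force: [-0.7, 0.2, -0.4]
tool_pos: [0.5498, -0.148, 0.06]
contact_force: [1.0, 0.3, 0.3]
tool_pos: [0.55, -0.148, 0.0592]
contact_force: [0.6, 0.1, -0.7]
tool_pos: [0.5501, -0.148, 0.0582]
contact_force: [-0.6, -0.6, -0.3]
```

```bash
for i in 1; do python3 -m crank '[[0,0,0.05,0],[0,0,0,0]]' 1|grep -E "pos|force"; python3 -m crank '[[0,0,0.05,0],[0,0,0,0]]' 1|grep -E "pos|force";python3 -m crank '[[0,0,0.05,0],[0,0,0,0]]' 1|grep -E "pos|force"; python3 -m crank '[[0,0,0.05,0],[0,0,0,0]]' 1|grep -E "pos|force"; done
```

```text
tool_pos: [0.5501, -0.148, 0.0578]
contact_force: [0.3, 0.9, -0.9]
tool_pos: [0.5501, -0.148, 0.0572]
contact_force: [-1.1, 1.1, -0.9]
tool_pos: [0.5501, -0.148, 0.0567]
contact_force: [-0.1, 1.0, 0.4]
tool_pos: [0.5501, -0.148, 0.0562]
contact_force: [-0.1, -0.0, -0.6]
```

```bash
for i in 1; do python3 -m crank '[[0,0,0.05,0],[0,0,0,0]]' 1|grep -E "pos|force"; python3 -m crank '[[0,0,0.05,0],[0,0,0,0]]' 1|grep -E "pos|force";python3 -m crank '[[0,0,0.05,0],[0,0,0,0]]' 1|grep -E "pos|force"; python3 -m crank '[[0,0,0.05,0],[0,0,0,0]]' 1|grep -E "pos|force"; done
```

```text
tool_pos: [0.5503, -0.1481, 0.0559]
contact_force: [0.1, 1.0, 1.2]
tool_pos: [0.5504, -0.1481, 0.0556]
contact_force: [-0.1, 1.4, 2.5]
tool_pos: [0.5505, -0.1481, 0.0552]
contact_force: [-0.4, 0.7, 3.2]
tool_pos: [0.5507, -0.1481, 0.0548]
contact_force: [-0.2, 0.8, 3.3]
```

```bash
for i in 1; do python3 -m crank '[[0,0,0.05,0],[0,0,0,0]]' 1|grep -E "pos|force"; python3 -m crank '[[0,0,0.05,0],[0,0,0,0]]' 1|grep -E "pos|force";python3 -m crank '[[0,0,0.05,0],[0,0,0,0]]' 1|grep -E "pos|force"; done
```

```text
tool_pos: [0.5508, -0.1481, 0.0544]
contact_force: [0.2, 1.1, 4.5]
tool_pos: [0.5508, -0.1482, 0.054]
contact_force: [0.7, 1.7, 5.1]
tool_pos: [0.551, -0.1482, 0.0536]
contact_force: [1.1, 1.4, 6.1]
```

```bash
for i in 1; do python3 -m crank '[[0.02,-0.02,0.03,0],[0,0,0,0]]' 1|grep -E "pos|force"; python3 -m crank '[[0.02,-0.02,0.03,0],[0,0,0,0]]' 1|grep -E "pos|force"; done
```

```text
tool_pos: [0.5512, -0.1482, 0.0532]
contact_force: [-0.1, 0.3, 5.3]
tool_pos: [0.5512, -0.1481, 0.0527]
contact_force: [0.2, 0.6, 4.6]
```

```bash
python3 -m crank '[[0.01,-0.01,0.03,0],[0,0,0,0]]' 1|grep -E "pos|force"; python3 -m crank '[[0,0,0,0]]' 1|grep -E "pos|force"
```

```text
tool_pos: [0.5508, -0.1481, 0.0518]
contact_force: [0.2, -0.2, 3.0]
tool_pos: [0.5506, -0.148, 0.0516]
contact_force: [0.6, 0.7, 2.9]
```

```bash
python3 -m crank '[[-0.05,0.05,-0.3,0],[-0.1,0.1,-0.5,0],[-0.2,0.2,-0.5,0],[0,0,0,0]]' 1|grep -E "pos|force"; python3 -c "
from h import *
st();goto(c2w([-.0505,-.0755,.0605]))"
```

```text
tool_pos: [0.5455, -0.1484, 0.0655]
contact_force: [0.8, 0.3, -0.3]
t 13.35 pos [ 0.5455 -0.1484  0.0655] con mm [-54.2 -39.7  65.5] yawx -40.36 tilt 0.0 Fc [ 0.83  0.2  -0.33] g 0.999 q [-0.4   0.07  1.88 -0.    1.18  0.31]
TCP console mm [-54.2 -39.7  65.5] delta tool cm [2.8  2.27 0.5 ] rows@3.5 1.039270232451604
```

```bash
python3 -m crank '[[0,0,-0.4,0],[0.8,0.8,0,0],[0.8,0.8,0,0],[0.8,0.8,0,0],[0,0,0,0]]' 1|grep -E "pos|force"; python3 -c "
from h import *
st();goto(c2w([-.0495,-.0745,.060]))"
```

```text
tool_pos: [0.5489, -0.1848, 0.069]
contact_force: [-0.3, 0.3, 0.1]
t 13.77 pos [ 0.5489 -0.1848  0.069 ] con mm [-53.8 -76.2  69. ] yawx -40.48 tilt 0.06 Fc [-0.23  0.34  0.14] g 0.997 q [-0.45  0.1   1.85 -0.    1.19  0.25]
TCP console mm [-53.8 -76.2  69. ] delta tool cm [ 0.18 -0.43  0.9 ] rows@3.5 0.28930443748744183
```

```bash
python3 -m crank '[[0.2,-0.4,0.2,0],[0,0,0.3,0],[0,0,0.3,0],[0,0,0.1,0],[0,0,0,0]]' 1|grep -E "pos|force"; python3 -c "
from h import *
st()"; python3 -m crank '[[0,0,0.1,0],[0,0,0,0]]' 1|grep -E "pos|force";python3 -m crank '[[0,0,0.1,0],[0,0,0,0]]' 1|grep -E "pos|force"
```

```text
tool_pos: [0.5522, -0.1798, 0.059]
contact_force: [0.5, 0.1, 0.0]
t 14.18 pos [ 0.5522 -0.1798  0.059 ] con mm [-50.1 -71.5  59. ] yawx -40.32 tilt 0.09 Fc [0.49 0.09 0.01] g 1.0 q [-0.44  0.12  1.85  0.    1.18  0.26]
tool_pos: [0.5527, -0.1802, 0.0587]
contact_force: [-0.4, -0.0, -0.1]
tool_pos: [0.5527, -0.1804, 0.0579]
contact_force: [0.1, 0.7, 0.3]
```

```bash
python3 -m crank '[[0.2,0.2,0,0],[0,0,0,0]]' 1|grep -E "pos|force";python3 -c "
from h import *
st()"; python3 -m crank '[[0,0,0.1,0],[0,0,0,0]]' 1|grep -E "pos|force";python3 -m crank '[[0,0,0.05,0],[0,0,0,0]]' 1|grep -E "pos|force";python3 -m crank '[[0,0,0.05,0],[0,0,0,0]]' 1|grep -E "pos|force"
```

```text
tool_pos: [0.5531, -0.1837, 0.058]
contact_force: [0.5, -0.4, -0.4]
t 14.68 pos [ 0.5531 -0.1837  0.058 ] con mm [-49.5 -75.4  58. ] yawx -40.36 tilt 0.02 Fc [ 0.42 -0.41 -0.43] g 1.001 q [-0.45  0.12  1.84 -0.    1.17  0.26]
tool_pos: [0.5529, -0.1833, 0.0568]
contact_force: [0.5, -0.6, -0.5]
tool_pos: [0.5529, -0.1832, 0.0563]
contact_force: [-0.7, 0.1, -0.2]
tool_pos: [0.5531, -0.1833, 0.056]
contact_force: [0.6, 1.0, 0.9]
```

```bash
for i in 1; do python3 -m crank '[[0,0,0.05,0],[0,0,0,0]]' 1|grep -E "pos|force"; python3 -m crank '[[0.02,-0.02,0.05,0],[0,0,0,0]]' 1|grep -E "pos|force"; python3 -m crank '[[0.02,-0.02,0.05,0],[0,0,0,0]]' 1|grep -E "pos|force"; python3 -m crank '[[0.02,-0.02,0.05,0],[0,0,0,0]]' 1|grep -E "pos|force"; done
```

```text
tool_pos: [0.5532, -0.1833, 0.0556]
contact_force: [-0.2, -0.2, 1.3]
tool_pos: [0.5535, -0.1833, 0.0552]
contact_force: [0.2, 1.5, 2.9]
tool_pos: [0.5537, -0.1833, 0.0547]
contact_force: [-1.8, 1.5, 3.8]
tool_pos: [0.554, -0.1833, 0.0542]
contact_force: [-2.3, 1.8, 3.9]
```

```bash
for i in 1; do python3 -m crank '[[0.01,-0.01,0.05,0],[0,0,0,0]]' 1|grep -E "pos|force"; python3 -m crank '[[0,0,0.04,0],[0,0,0,0]]' 1|grep -E "pos|force"; done
```

```text
tool_pos: [0.5542, -0.1833, 0.0536]
contact_force: [-2.0, -0.3, 5.3]
tool_pos: [0.5543, -0.1833, 0.0532]
contact_force: [0.4, 1.1, 4.6]
```

```bash
python3 -m crank '[[0,0,0.03,0],[0,0,0,0]]' 1|grep -E "pos|force"; python3 -m crank '[[0,0,0.03,0],[0,0,0,0]]' 1|grep -E "pos|force"
```

```text
tool_pos: [0.5544, -0.1833, 0.0529]
contact_force: [-0.4, 0.1, 4.6]
tool_pos: [0.5543, -0.1833, 0.0525]
contact_force: [-0.1, 0.4, 3.2]
```

```bash
python3 -m crank '[[0,0,0.03,0],[0,0,0,0]]' 1|grep -E "pos|force";  python3 -m crank '[[-0.05,0.05,-0.3,0],[-0.1,0.1,-0.5,0],[-0.2,0.2,-0.5,0],[-1,1,-0.5,0],[-2,2,-1,0],[-2,2,-2,0],[-2,2,-3,0],[-1,1,-3,0],[0,0,-3,0]]' 1|grep -E "pos|force"
python3 - <<'E'
from h import *
st()
f=manip.grab_frame('top')
crop(f,290,140,430,260,5,'pics/g1.png')
pen=np.array([.4896,.2581,.12]);goto(pen)
E
```

```text
tool_pos: [0.5539, -0.1833, 0.0519]
contact_force: [1.1, -0.0, 2.7]
tool_pos: [0.4329, -0.1921, 0.1901]
contact_force: [0.9, -0.6, 0.3]
t 17.43 pos [ 0.4329 -0.1921  0.1901] con mm [-170.   -74.2  190.1] yawx -40.45 tilt 0.18 Fc [ 0.81 -0.71  0.32] g 1.003 q [-0.57 -0.29  2.   -0.    1.44  0.13]
TCP console mm [-165.8  -76.7  198.2] delta tool cm [-25.43 -37.82   7.62] rows@3.5 13.20056695264276
```

View pics/g1.png

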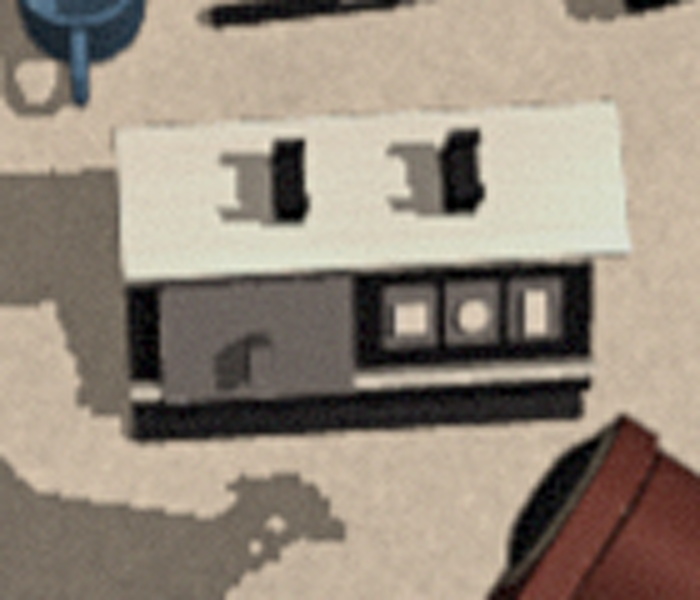

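```bash
python3 -m crank '[[0,0,0,-1.16],[0,0,0,-1.16],[0,0,0,-1.16],[0,0,0,-1.16],[0,0,0,-1.16],[0,0,0,-1.16],[0,0,0,-1.16],[0,0,0,-1.16],[0,0,0,-1.16],[0,0,0,-1.16]]' 1 >/dev/null;python3 -m crank '[[0,0,0,-1.16],[0,0,0,-1.16],[0,0,0,-1.16],[0,0,0,-1.16],[0,0,0,-1.16],[0,0,0,-1.16],[0,0,0,0]]' 1 >/dev/null
python3 - <<'E'
from h import *
st()
goto([.4896,.2581,.12])
f=manip.grab_frame('top')
crop(f,200,190,300,290,6,'pics/g2.png')
gr=f["img"].max(2);m=np.zeros_like(gr);m[205:270,215:262]=(gr[205:270,215:262]<80)*255
c=max(cv2.findContours(m,0,1)[0],key=cv2.contourArea)[:,0]
print(cv2.minAreaRect(np.array([plane(f,p,.010)[:2] for p in c],np.float32)))
E
```

```text
t 18.9 pos [ 0.4358 -0.1924  0.1896] con mm [-167.1  -74.8  189.6] yawx 71.12 tilt 0.07 Fc [0.19 0.5  0.59] g 0.996 q [-0.57 -0.29  1.99  0.    1.44 -1.81]
TCP console mm [-167.1  -74.8  189.6] delta tool cm [44.37 -9.48  6.99] rows@3.5 13.115103783146033
((0.4739442765712738, 0.2633001506328583), (0.014046868309378624, 0.1164589673280716), 71.24348449707031)
```

View pics/g2.png

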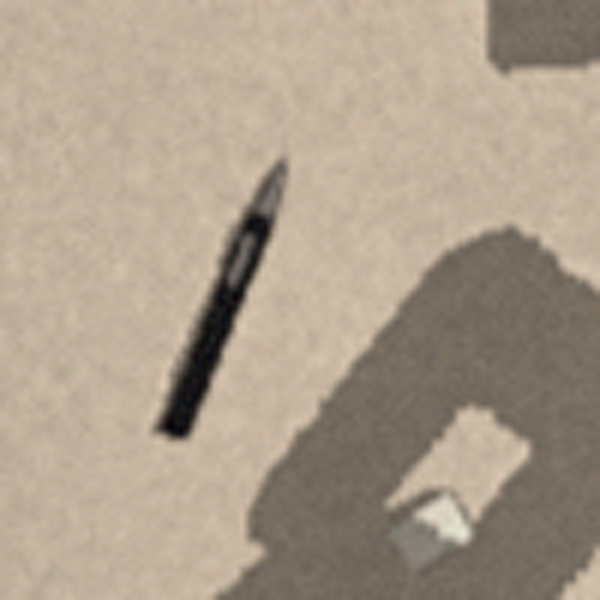

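```bash
python3 -m crank '[[3.4,-0.73,0,0],[3.4,-0.73,0,0],[3.4,-0.73,0,0],[3.4,-0.73,0,0],[3.4,-0.73,0,0],[3.4,-0.73,0,0],[3.4,-0.73,0,0],[3.4,-0.73,0,0],[3.4,-0.73,0,0],[3.4,-0.73,0,0]]' 1 >/dev/null;python3 -m crank '[[3.4,-0.73,0.5,0],[3.4,-0.73,1,0],[3.4,-0.73,2,0],[0,0,2,0],[0,0,2,0],[0,0,0,0]]' 1 >/dev/null
python3 - <<'E'
from h import *
st()
goto([.4893,.2581,.004])
f=manip.grab_frame('top');crop(f,180,180,320,300,5,'pics/g3.png')
f=manip.grab_frame('scene');crop(f,330,160,490,290,5,'pics/g4.png')
E
```

```text
t 20.28 pos [0.4869 0.2556 0.1099] con mm [-80.3 367.7 109.9] yawx 70.93 tilt 0.54 Fc [-1.13 -1.08 -1.5 ] g 1.001 q [ 0.35 -0.01  1.89 -0.    1.27 -0.89]
TCP console mm [-80.3 367.7 109.9] delta tool cm [ 0.38  0.22 10.59] rows@3.5 3.0277597999327406
```

View pics/g4.png

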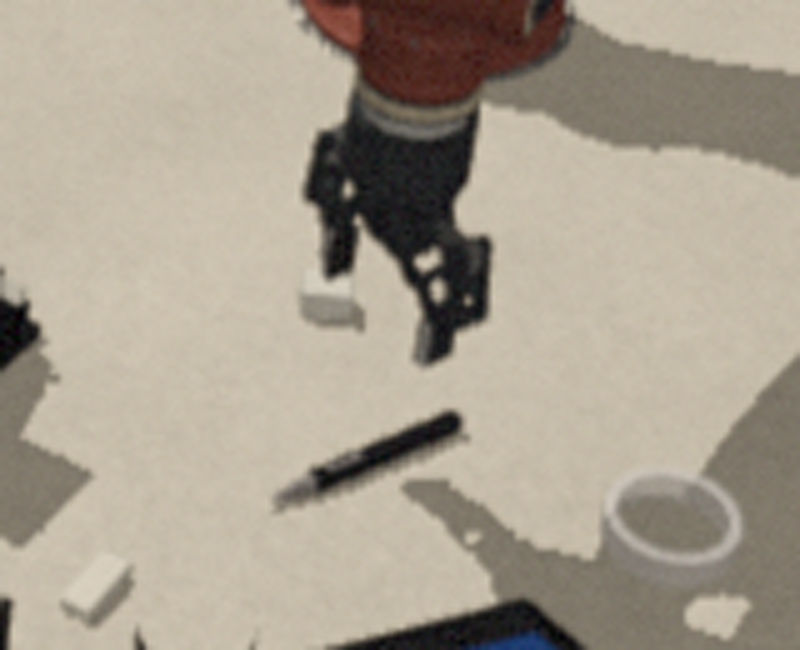

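```bash
python3 -m crank '[[0.38,0.22,1.5,0],[0,0,2.5,0],[0,0,2.5,0],[0,0,1.5,0],[0,0,0.5,0],[0,0,0,0]]' 1 >/dev/null
python3 - <<'E'
from h import *
st()
goto([.4893,.2581,.004])
E
```

```text
t 20.88 pos [0.4938 0.2585 0.0302] con mm [-73.2 370.1  30.2] yawx 70.92 tilt 0.03 Fc [ 0.31  0.32 -0.04] g 1.001 q [ 0.35  0.11  1.92  0.    1.12 -0.89]
TCP console mm [-73.2 370.1  30.2] delta tool cm [-0.18 -0.41  2.62] rows@3.5 0.7598867416233576
```

```bash
python3 -m crank '[[-0.2,-0.4,0.8,0],[0,0,0.8,0],[0,0,0.7,0],[0,0,0.2,0],[0,0,0,0]]' 1 >/dev/null
python3 - <<'E'
from h import *
st()
goto([.4893,.2581,.004])
f=manip.grab_frame('scene');crop(f,350,190,470,290,6,'pics/g5.png')
E
```

```text
t 21.3 pos [0.4888 0.2582 0.0044] con mm [-78.2 370.1   4.4] yawx 71.0 tilt 0.07 Fc [ 0.09 -0.7  -0.13] g 0.997 q [ 0.35  0.14  1.93  0.    1.07 -0.89]
TCP console mm [-78.2 370.1   4.4] delta tool cm [0.01 0.05 0.04] rows@3.5 0.01948748344407647
```

View pics/g5.png

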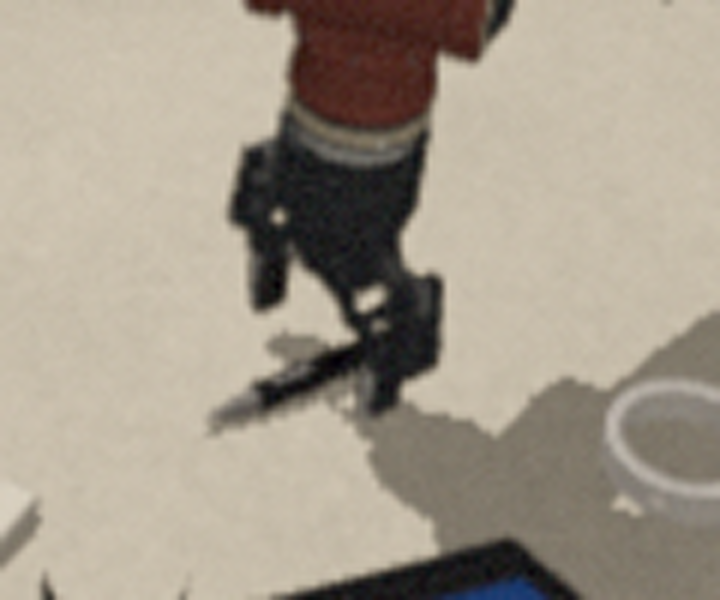

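Positioned over the pen; close and lift.

```bash
python3 -m crank '[[0,0,0,0],[0,0,0,0],[0,0,0,0],[0,0,0,0],[0,0,0,0],[0,0,0,0],[0,0,0,0]]' 0; python3 -m crank '[[0,0,-1,0],[0,0,-2,0],[0,0,-3,0],[0,0,-3,0],[0,0,-3,0],[0,0,-3,0],[0,0,-3,0],[0,0,-3,0],[0,0,-3,0]]' 0;  python3 - <<'E'
from h import *
st()
f=manip.grab_frame('scene');crop(f,330,130,470,270,5,'pics/g6.png')
E
```

```text
time: 21.93
tool_pos: [0.4896, 0.2585, 0.0055]
tool_rot: [0.0, 0.814, 0.581, 0.0]
contact_force: [-0.1, 0.4, 0.1]
gripper_width: 0.138
time: 22.68
tool_pos: [0.4888, 0.2582, 0.2472]
tool_rot: [0.0, 0.814, 0.581, 0.0]
contact_force: [0.6, -0.1, -0.3]
gripper_width: 0.138
t 22.68 pos [0.4888 0.2582 0.2472] con mm [-78.1 370.2 247.2] yawx 71.01 tilt 0.03 Fc [ 0.62 -0.17 -0.31] g 0.138 q [ 0.35 -0.13  1.76 -0.    1.51 -0.89]
```

View pics/g6.png

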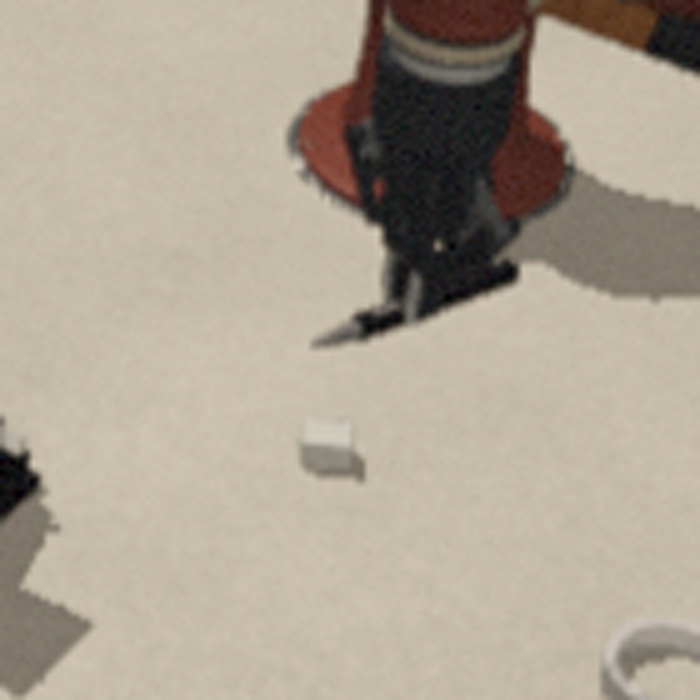

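```bash
python3 - <<'E'
from h import *
g=manip.grab_frame('scene');s=manip.state();RT=rot(s['tool_rot']).as_matrix()
for x,y in((312,345),(515,272)):
    p=plane(g,((x+.5)/5-.5+330,(y+.5)/5-.5+130),.249);print((RT.T@(p-s['tool_pos'])*1e3).round(1))
E
python3 -m crank '[[0,0,0,1.1],[0,0,0,1.1],[0,0,0,1.1],[0,0,0,1.1],[0,0,0,1.1],[0,0,0,1.1],[0,0,0,1.1],[0,0,0,1.1],[0,0,0,1.1],[0,0,0,1.1]]' 0 >/dev/null
python3 - <<'E'
from h import *
st();goto(c2w([.0535,0,.26]))
E
```

```text
[-2.7 67.5  4.6]
[  0.1 -78.6   3.2]
t 23.62 pos [0.4888 0.2582 0.2445] con mm [-78.2 370.1 244.5] yawx 4.68 tilt 0.07 Fc [0.81 0.08 0.29] g 0.136 q [ 0.35 -0.13  1.77 -0.    1.5   0.27]
TCP console mm [-78.2 370.1 244.5] delta tool cm [13.12 37.03 -1.55] rows@3.5 11.23337166076638
```

```bash
python3 -m crank '[[1.1,3.1,-0.2,0],[1.1,3.1,-0.2,0],[1.1,3.1,-0.2,0],[1.1,3.1,-0.2,0],[1.1,3.1,-0.2,0],[1.1,3.1,-0.2,0],[1.1,3.1,-0.2,0],[1.1,3.1,0,0],[1.1,3.1,0,0],[1.1,3.1,0,0]]' 0 >/dev/null
python3 -m crank '[[1.0,3.1,0,0],[1.0,3.1,0,0],[0,0,0,0],[0,0,0,0]]' 0 >/dev/null
python3 - <<'E'
from h import *
st();goto(c2w([.0535,-.004,.235]))
f=manip.grab_frame('scene');crop(f,220,80,380,240,4,'pics/g7.png')
f=manip.grab_frame('top');crop(f,290,120,430,240,5,'pics/g8.png')
E
```

```text
t 24.78 pos [ 0.6509 -0.1022  0.258 ] con mm [ 54.6  -2.1 258. ] yawx 4.86 tilt 0.12 Fc [-0.58  1.53  0.28] g 0.139 q [-0.27  0.12  1.5   0.    1.53 -0.35]
TCP console mm [ 54.6  -2.1 258. ] delta tool cm [-0.1   0.19  2.3 ] rows@3.5 0.659995544278502
```

View pics/g7.png

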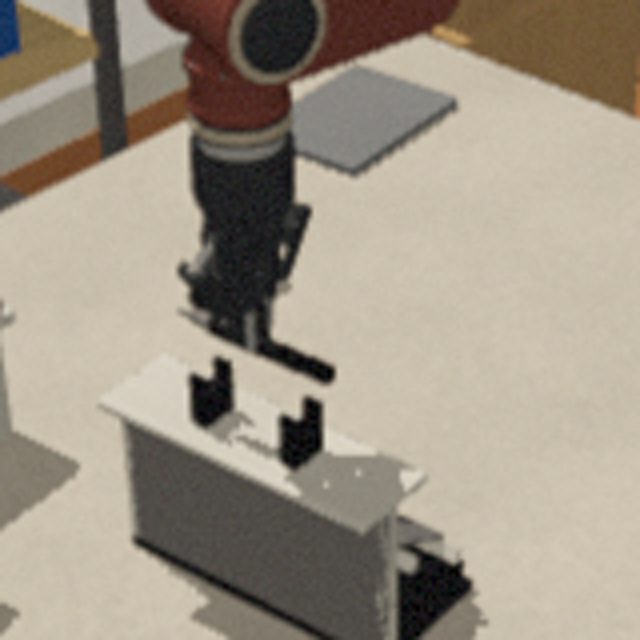

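View pics/g8.png

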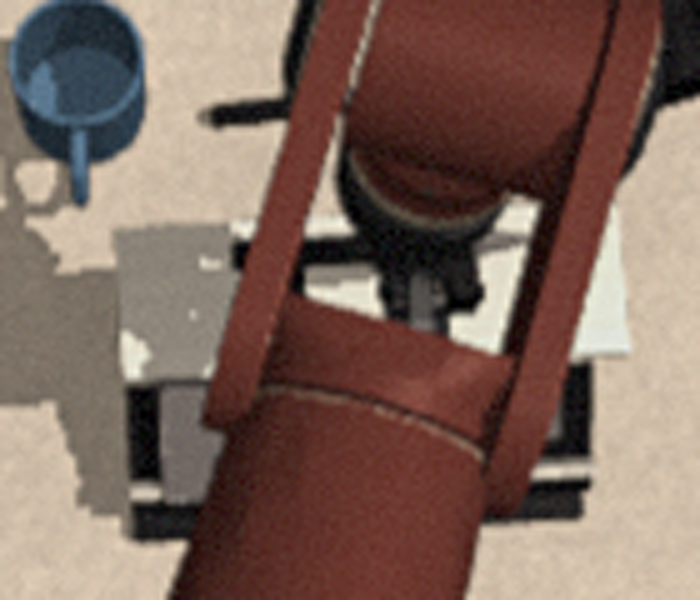

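Run:
```python
from h import *
g=manip.grab_frame('scene');crop(g,255,140,315,185,10,'pics/g9.png')
s=manip.state();print(s['tool_pos'])
for x,y in((331,375),(181,311)):
    p=plane(g,((x+.5)/4-.5+220,(y+.5)/4-.5+80),.260);print((w2c(p)*1e3).round(1))
```

```text
[ 0.65075776 -0.09980524  0.2587856 ]
[ 52.7  73.4 260. ]
[ 54.5 -71.8 260. ]
```

View pics/g9.png

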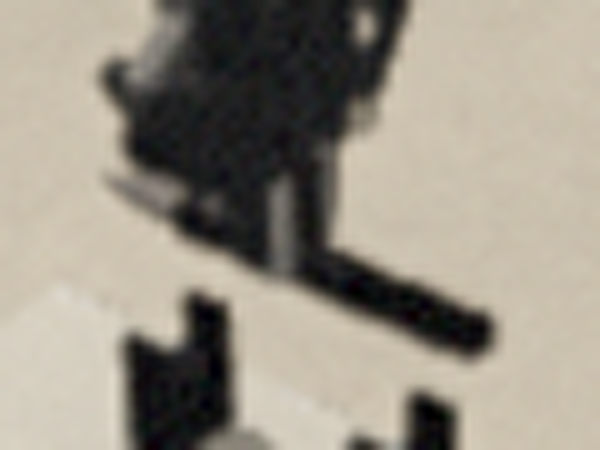

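```bash
python3 -m crank '[[-0.05,0.15,0.7,0],[0,0,1.0,0],[0,0,1.0,0],[0,0,0.8,0],[0,0,0.4,0],[0,0,0.4,0],[0,0,0,0]]' 0 |grep -E "force"
python3 - <<'E'
from h import *
st();goto(c2w([.0535,-.0015,.205]))
f=manip.grab_frame('scene');crop(f,230,120,350,210,6,'pics/h1.png')
E
```

```text
contact_force: [0.1, 1.0, 0.0]
t 25.52 pos [ 0.6503 -0.1022  0.2146] con mm [ 53.9  -2.  214.6] yawx 5.01 tilt 0.12 Fc [0.13 1.01 0.05] g 0.134 q [-0.27  0.14  1.55  0.    1.46 -0.36]
TCP console mm [ 53.9  -2.  214.6] delta tool cm [-0.04 -0.05  0.96] rows@3.5 0.2745674372020678
```

View pics/h1.png

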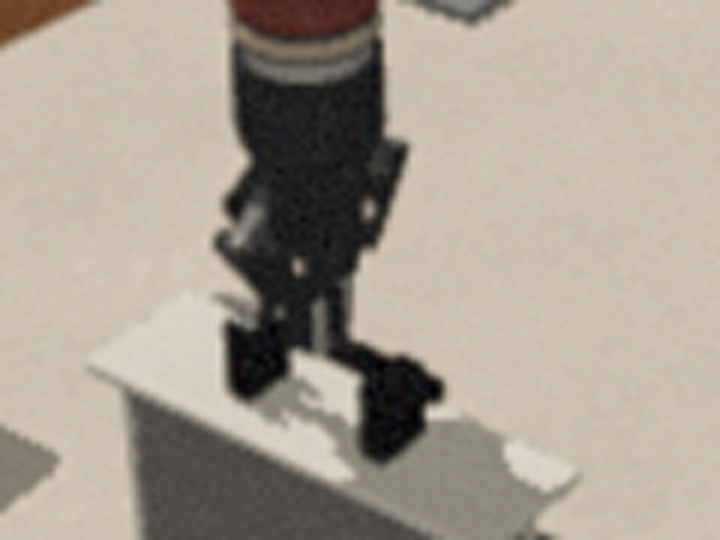

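Pen is between the saddle walls with no contact force; lowering in small steps.

```bash
python3 -m crank '[[0,0,0.4,0.05],[0,0,0.3,0],[0,0,0,0]]' 0 |grep -E "force|pos";python3 -m crank '[[0,0,0.1,0],[0,0,0,0]]' 0 |grep -E "force|pos";python3 -m crank '[[0,0,0.1,0],[0,0,0,0]]' 0 |grep -E "force|pos"
```

```text
tool_pos: [0.6507, -0.1024, 0.2086]
contact_force: [-0.2, -0.6, -0.7]
tool_pos: [0.6509, -0.1024, 0.2081]
contact_force: [0.7, -0.0, 0.2]
tool_pos: [0.6509, -0.1024, 0.2071]
contact_force: [-0.9, -0.3, -0.1]
```

```bash
python3 -m crank '[[0,0,0.1,0],[0,0,0,0]]' 0 |grep -E "force|pos";python3 -m crank '[[0,0,0.1,0],[0,0,0,0]]' 0 |grep -E "force|pos";python3 -m crank '[[0,0,0.1,0],[0,0,0,0]]' 0 |grep -E "force|pos"
```

```text
tool_pos: [0.6508, -0.1024, 0.206]
contact_force: [0.4, -0.1, -0.5]
tool_pos: [0.651, -0.1025, 0.2055]
contact_force: [-0.3, 0.4, 1.0]
tool_pos: [0.651, -0.1024, 0.2055]
contact_force: [-2.7, 0.6, 4.8]
```

```bash
python3 -m crank '[[0,0,-0.1,0],[0,0,0,0],[0,0,0,0],[0,0,0,0],[0,0,0,0]]' 0.5 |grep -E "force|pos|width"; python3 -m crank '[[0,0,-0.5,0],[0,0,-1,0],[0,0,-2,0],[0,0,-3,0],[0,0,-2,0],[0,0,-1,0],[0,0,0,0]]' 0.5 |grep -E "force|pos"
python3 - <<'E'
from h import *
st()
f=manip.grab_frame('scene');crop(f,230,120,350,210,6,'pics/h2.png')
E
```

```text
tool_pos: [0.6507, -0.1024, 0.2047]
contact_force: [-0.3, -0.2, 0.2]
gripper_width: 0.503
tool_pos: [0.6523, -0.1028, 0.305]
contact_force: [0.6, -0.1, 0.0]
t 27.65 pos [ 0.6523 -0.1028  0.305 ] con mm [ 55.9  -2.8 305. ] yawx 4.71 tilt 0.42 Fc [ 0.55 -0.1   0.  ] g 0.501 q [-0.27  0.1   1.44 -0.    1.59 -0.35]
```

View pics/h2.png

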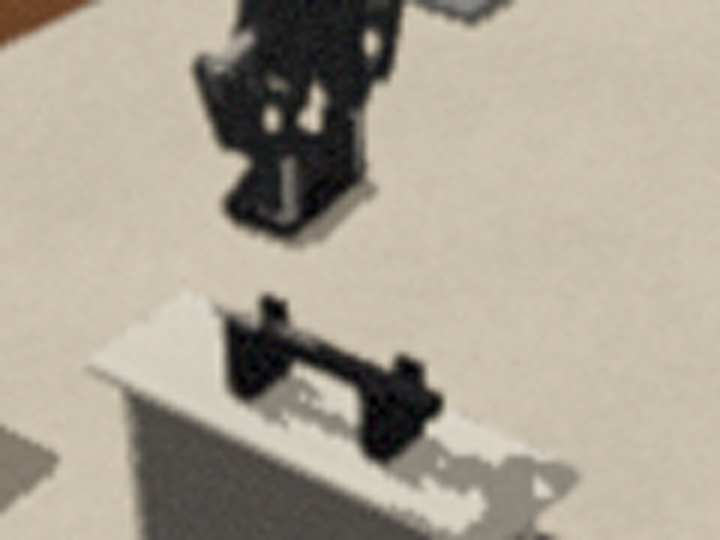

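```bash
python3 -m crank '[[-2.7,-1.6,0,0],[-2.7,-1.6,0,0],[-2.7,-1.6,0,0],[-2.7,-1.6,0,0],[-2.7,-1.6,0,0],[-2.7,-1.6,0,0],[0,0,0,0]]' 1 |grep -E "force|pos"
python3 - <<'E'
from h import *
st();goto(c2w([-.1,.097,.078]))
f=manip.grab_frame('top');crop(f,290,120,430,240,5,'pics/h3.png')
E
```

```text
tool_pos: [0.4773, -0.018, 0.2974]
contact_force: [0.9, -0.3, 1.0]
t 28.28 pos [ 0.4773 -0.018   0.2974] con mm [-111.8   95.8  297.4] yawx 4.81 tilt 0.29 Fc [ 0.91 -0.41  1.  ] g 0.998 q [-0.19 -0.34  1.85  0.    1.63 -0.28]
TCP console mm [-111.8   95.8  297.4] delta tool cm [ 1.28 -0.07 21.94] rows@3.5 6.278903185341635
```

View pics/h3.png

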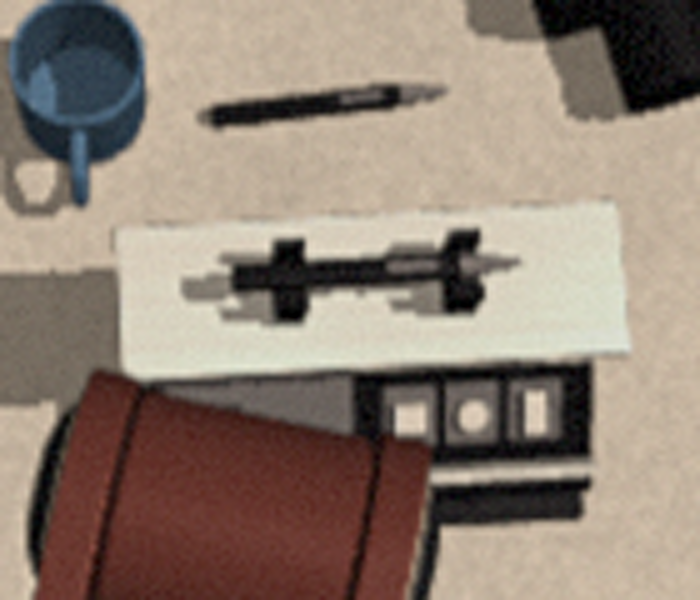

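```bash
python3 -m crank '[[0.2,0,2.5,0],[0.2,0,3,0],[0.2,0,3,0],[0.2,0,3,0],[0.2,0,3,0],[0.2,0,3,0],[0,0,2,0],[0,0,1.5,0],[0,0,0.5,0],[0,0,0,0]]' 1 |grep -E "force|pos"
python3 - <<'E'
from h import *
st();goto(c2w([-.0755,.097,.0745]))
E
```

```text
tool_pos: [0.492, -0.019, 0.0822]
contact_force: [0.6, -1.2, 0.0]
t 29.17 pos [ 0.492  -0.019   0.0822] con mm [-97.2  93.6  82.2] yawx 4.69 tilt 0.31 Fc [ 0.51 -1.28  0.02] g 0.999 q [-0.19 -0.12  2.04 -0.    1.23 -0.27]
TCP console mm [-97.2  93.6  82.2] delta tool cm [ 2.18 -0.34  0.76] rows@3.5 0.6660324705341274
```

```bash
python3 -m crank '[[0.7,-0.2,0.3,0],[0.7,-0.2,0.3,0],[0.7,0,0.2,0],[0,0,0,0],[0,0,0,0]]' 1 |grep -E "force|pos"
python3 - <<'E'
from h import *
st();goto(c2w([-.0755,.097,.0745]))
E
```

```text
tool_pos: [0.515, -0.0133, 0.0777]
contact_force: [-0.6, -0.2, -0.7]
t 29.58 pos [ 0.515  -0.0133  0.0777] con mm [-73.8  97.4  77.7] yawx 4.73 tilt 0.05 Fc [-0.65 -0.14 -0.66] g 0.999 q [-0.17 -0.06  2.   -0.    1.21 -0.25]
TCP console mm [-73.8  97.4  77.7] delta tool cm [-0.17  0.04  0.32] rows@3.5 0.10462249429742558
```

```bash
python3 -m crank '[[-0.1,0,0.2,0],[0,0.8,0,0],[0,0.8,0,0],[0,0.8,0,0],[0,0.8,0,0],[0,0.8,0,0],[0,0.8,0,0]]' 1 |grep -E "force|pos"; python3 -c "
from h import *
st()"; python3 -m crank '[[0,0.8,0,0],[0,0.8,0,0],[0,0.8,0,0],[0,0.8,0,0],[0,0.8,0,0],[0,0.8,0,0],[0,0.8,0,0]]' 1 |grep -E "force|pos"; python3 -c "
from h import *
st();crop(manip.grab_frame('top'),290,120,430,240,5,'pics/h4.png')"
```

```text
tool_pos: [0.5169, -0.0622, 0.0751]
contact_force: [-1.0, 1.9, 0.6]
t 30.17 pos [ 0.5169 -0.0622  0.0751] con mm [-75.8  48.5  75.1] yawx 4.68 tilt 0.02 Fc [-0.82  1.94  0.57] g 0.996 q [-0.26 -0.04  1.98  0.    1.2  -0.34]
tool_pos: [0.5216, -0.1178, 0.075]
contact_force: [-1.9, 1.8, 1.4]
t 30.75 pos [ 0.5216 -0.1178  0.075 ] con mm [-75.6  -7.3  75. ] yawx 4.71 tilt 0.01 Fc [-1.76  1.97  1.42] g 0.997 q [-0.36 -0.01  1.95 -0.    1.2  -0.44]
```

View pics/h4.png

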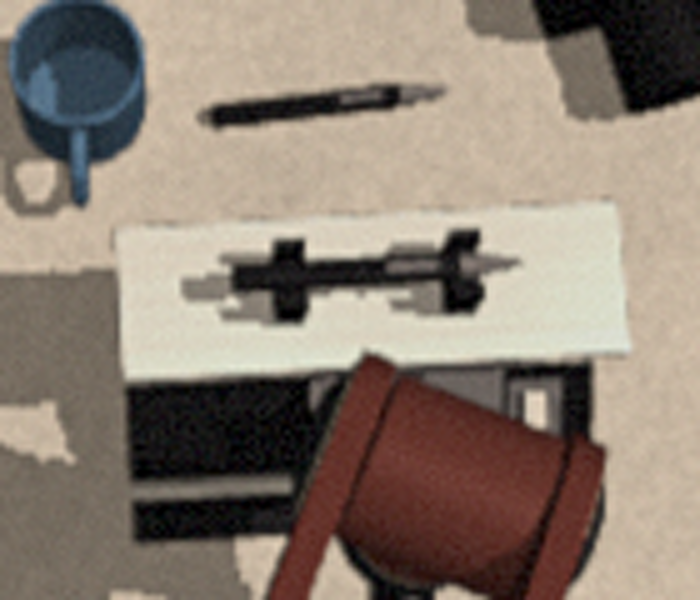

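Shutter is sliding shut (right edge now near crop column 505); about 39 mm remain.

```bash
python3 -m crank '[[0,0.7,0,0],[0,0.7,0,0],[0,0.7,0,0],[0,0.7,0,0],[0,0.3,0,0]]' 1 |grep -E "force|pos"; python3 -m crank '[[0,0.2,0,0],[0,0.2,0,0]]' 1 |grep -E "force|pos"; python3 -c "
from h import *
st()"; python3 -m crank '[[0,0.15,0,0]]' 1 |grep -E "force|pos"; python3 -m crank '[[0,0.15,0,0]]' 1 |grep -E "force|pos"
```

```text
tool_pos: [0.5244, -0.149, 0.0752]
contact_force: [1.4, 1.6, -0.2]
tool_pos: [0.5247, -0.1522, 0.0752]
contact_force: [0.4, 1.8, 0.6]
t 31.38 pos [ 0.5247 -0.1522  0.0752] con mm [-75.3 -41.8  75.2] yawx 4.7 tilt 0.02 Fc [0.56 1.71 0.57] g 1.001 q [-0.42  0.02  1.92  0.    1.2  -0.5 ]
tool_pos: [0.5248, -0.1536, 0.0752]
contact_force: [0.2, 1.4, 0.4]
tool_pos: [0.5249, -0.155, 0.0752]
contact_force: [1.4, 0.9, 0.0]
```

```bash
python3 -m crank '[[0,0.1,0,0]]' 1 |grep -E "force|pos"; python3 -m crank '[[0,0.1,0,0]]' 1 |grep -E "force|pos"; python3 -m crank '[[0,0.1,0,0]]' 1 |grep -E "force|pos";python3 -m crank '[[0,0.1,0,0]]' 1 |grep -E "force|pos"; python3 -c "
from h import *
st()"
```

```text
tool_pos: [0.525, -0.1559, 0.0752]
contact_force: [1.1, 1.8, 0.5]
tool_pos: [0.525, -0.1569, 0.0752]
contact_force: [0.8, 1.9, 0.9]
tool_pos: [0.5251, -0.1574, 0.0751]
contact_force: [-0.2, 5.9, 1.7]
tool_pos: [0.5251, -0.1575, 0.0752]
contact_force: [-1.1, 9.7, 3.8]
t 31.88 pos [ 0.5251 -0.1575  0.0752] con mm [-75.4 -47.1  75.2] yawx 4.74 tilt 0.19 Fc [-0.36  9.74  3.84] g 1.0 q [-0.43  0.02  1.92  0.    1.2  -0.51]
```

```bash
python3 -m crank '[[0,-0.3,0,0],[0,-0.5,0,0],[-1,-0.5,0,0],[-3,0,-1,0],[-3,0,-2,0],[-3,0,-2,0],[-2,0,-2,0],[0,0,-1,0],[0,0,0,0]]' 1 |grep -E "force|pos"
python3 - <<'E'
from h import *
st();f=manip.grab_frame('top');crop(f,290,120,430,240,5,'pics/i1.png')
g=manip.grab_frame('scene');cv2.imwrite('pics/i2.png',g['img'][:,:,::-1]);cv2.imwrite('pics/i3.png',f['img'][:,:,::-1])
for x,y in((233,278),(521,262)):
    print((w2c(plane(f,((x+.5)/5-.5+290,(y+.5)/5-.5+120),.207))*1e3).round(1))
# shutter edges on deck n=17.5 at s~0: z
for x,y in((360,430),(555,420)):
    print((w2c(plane(f,((x+.5)/5-.5+290,(y+.5)/5-.5+120),.080))*1e3).round(1))
E
```

```text
tool_pos: [0.4055, -0.157, 0.1582]
contact_force: [0.1, -0.4, 0.8]
t 32.63 pos [ 0.4055 -0.157   0.1582] con mm [-194.5  -37.   158.2] yawx 4.64 tilt 0.4 Fc [ 0.09 -0.37  0.78] g 0.998 q [-0.54 -0.38  2.12 -0.    1.4  -0.62]
[ 56.6  73.9 207. ]
[ 57.1 -74.5 207. ]
[-7.8  1.2 80. ]
[  -7.8 -109.9   80. ]
```

View pics/i1.png

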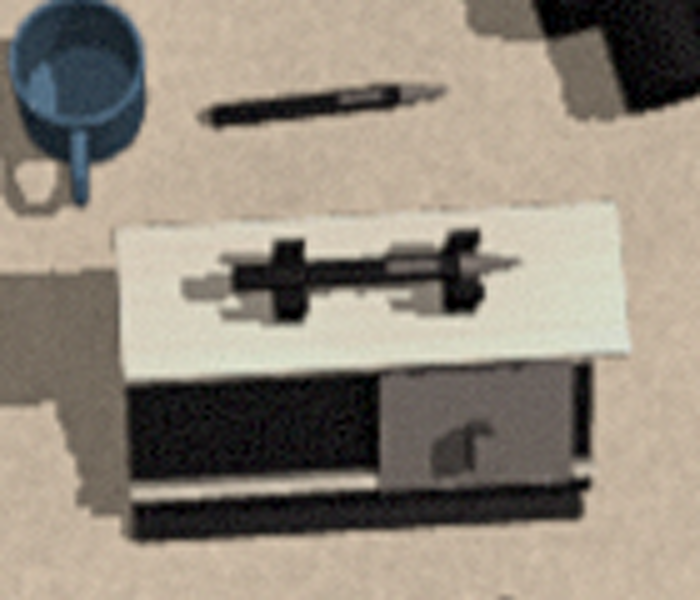

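View pics/i2.png

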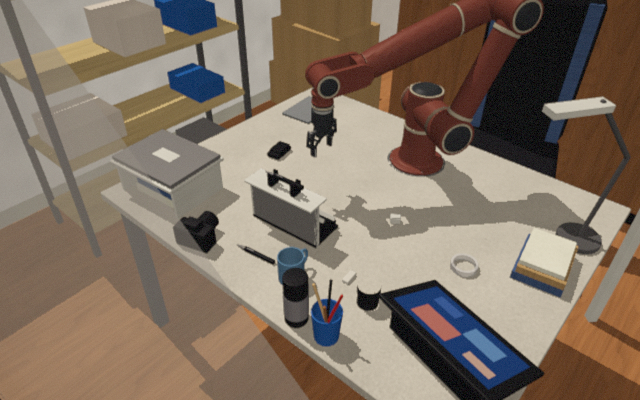

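View pics/i3.png

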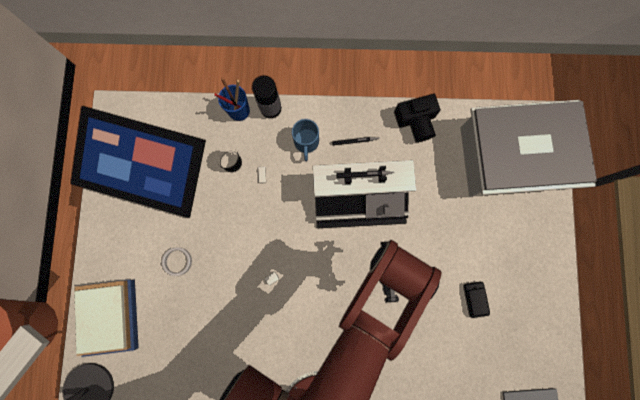

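```bash
python3 -c "
from plant import manip
print(manip.job_done())"
```

```text
the job is handed in; nothing more can be done
None
```

The whole job was carried out in the order asked and handed in at about 32.7 s of the 72 s allowed; there was no verdict.

- **Shutter:** I pushed it open by its tab until it hit the stop, and after the pen was placed pushed it back until it hit the other stop. The stops were 125.5 mm apart, against the 125 mm expected. The last picture shows it covering the keys, with its edges within about 2 mm of nominal. It had started about 8 mm open.
- **Keys:** The moves give no way to tilt the tool. I turned the gripper 45° instead and pressed with one open fingertip in front of the shelf.
    - **Round key, first:** the force rose to 6.1 N and fell to 2.9 N. The peak was higher than the 4.9 N given. I estimate 3.5–4.2 mm of travel.
    - **Bar key, second:** the force rose to 5.3 N and fell to 2.7 N, for an estimated 3.5–4.3 mm.
    - **Depth and square key:** these travels are worked out from the tool position and force, since key travel can't be read directly. I released both keys straight away, and the fingertip never went near the square key.
- **Pen:** I took the one nearest the base and left its look-alike behind the console alone. I lowered it until it touched the saddle floors, then let go. The last picture shows it lying in both saddles. Its middle measured about 0.3 mm off along the shelf and about 3 mm off across it; that is within the saddles' 4 mm play, and the camera calibration accounts for about 2 mm.
- **Everything else:** the other objects look unmoved in the last pictures, and the gripper is clear of everything.

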